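# Load the spring tester to its mark

## Robot

A 6-joint arm with a two-finger parallel gripper is mounted at the origin on the work surface. World frame = base frame: x ahead of the robot, y to its left, z up, the work surface at z = 0. Lengths are in m, angles in rad, forces in N, time in s.
With the tool pointing down it reaches from about 0.25 to 0.725 m from the base axis. Payload 4 kg.
Tool frame: the origin (TCP) lies on the centre line of the jaws, within the pads' length; the fingertips stand 11 mm ahead of it and the grasp point (between the pads) lies 8 mm behind it; z points along the fingers, x is the direction in which the jaws open and shut, and the axes are right-handed (so a half turn about z gives the same grasp; the last joint's range is limited). The gripper opens to 85 mm and grips with 20 to 120 N. Pads are 22 mm wide; open, the fingers measure 114 mm over their backs; the gripper's body (76 mm by 85 mm) begins 54 mm behind the grasp point. The pads swing forward as they close: fully open they stand 13 mm farther back than shut.
Start: joints at [-1.303, 0.241, 0.005, 1.335, 0, 1.571], TCP at [0.132, -0.482, 0.242] pointing down, gripper open.
Joint ranges: [-2.72, 2.72], [-1.05, 1.87], [-1.09, 1.28], [-1.99, 2.15], [-1.42, 1.44], [-3.14, 3.14]. Speed limits (rad/s): [2.79, 2.79, 3.14, 3.14, 3.14, 3.14].

## Interface

Orientations are given as a unit quaternion [x, y, z, w].
In Python, from workcell import bot, viewer, order gives the robot as it stands. The module is installed in compiled form; this text tells all that it offers.
- The arm moves only by the tool send_rows, never from a script. Its argument "increments" is a list that holds one entry, the list of rows, each a list of 4 numbers: the shift along the tool's x, y, z in m, then the turn about the tool's z in degrees. A call has exactly 8 rows; each row shifts and turns the pose as measured when the row begins, along the tool's axes as they then stand; what a row does not reach is not made up. A row lasts 1/10 s, in which the tool goes at most 50 mm and 8.59 degrees, less where a joint would pass 70% of its speed; a pose out of reach is approached as far as the arm can. A call is refused whole if a number of a shift passes 0.05 or a number of a turn 8.59, either way. A call with a gripper value outside its range is refused whole. "hand" is the closure, from -1 (fully open) to 1 (shut), so that 0 is half open, set as the call begins (left out, the last holds). The fingers move at their own pace and stop on an object; the grip force is fixed at half the most. Time passes only in rows, so rows that do not move let the fingers close, or fill a call up. It gives the time, the measured TCP pose, the force and the opening at its end, in the units of the state.
- bot.get_obs(): the state, without advancing time (a new reading comes with each control period).
- viewer.camera(name): name is "side" or "top" or "wrist"; returns a dict with "image" (384x512x3 uint8, red, green, blue), "range_z" (384x512 float32, m along the optical axis (not along the pixel's ray), 0 where there is no reading), "camera_matrix" (3x3 intrinsics, pixels), "dist" ([k1, k2, p1, p2, k3] as OpenCV has them; the pictures are not rectified), "eye" and "rotation" of the camera in the world. Camera axes: x right, y down, z forward; pixel columns grow to the right and rows downward; lengths in m; the calibration is good to about 2 mm. A picture is of the moment at which its call begins.
- order.job_done(): hands the job in, once; it reports no verdict.
The state is a dict: "clock": time; "joint_pos": joint angles; "joint_vel": joint speeds; "tau": joint torques, N m; "eef_pos": TCP position; "tool_rot": TCP orientation; "ft_force": force on the tool from outside, world axes, zero at the start; "ft_torque": the same for the moment, N m; "grip_width": finger opening in m.
Only numpy, scipy, OpenCV 4.12 (cv2) and the standard library are available. Lean on these libraries where they do the work, as an engineer would, in place of code of your own. Each camera call takes 0.05 s, during which the arm holds its last target.

## Task

Load the spring tester: take the hexagon nuts from the bench one at a time and thread each over the post on the sprung pan until it lies flat, letting go of each before fetching the next, and stop at the first nut that brings the pointer down to the mark or past it. Feel gently for the post and lower the nuts, do not drop or force them: never push the pan down to its bottom stop. Leave the unused nuts on the bench and the mark, the round collar and all other things alone.

Things in the scene. Friction and masses are not known exactly. Their poses are not given: they have to be found in the camera images.
- tester: the spring tester, bolted to the bench: grey foot 130 (x) by 190 (y) by 50 mm high with a steel tube, 44 mm dia, up to 87 mm. Origin on the bench under the axis of the pan; z up, its y points from the pan's axis to the graduated column, a plate 24 by 6 mm that stands 84 mm from the pan's axis and reaches 155 mm high (not above the empty pan)
- pan_face (a point): centre of the upper face of the sprung pan (flat round plate, 76 mm dia, 6 thick, no rim), on the axis along which it sinks; moves with it. On the pan stands one upright post, 24 mm dia, 48 mm tall, edge chamfered 1.5 mm, 6 mm off this point in an unreported direction that differs each time and then stays: see it or feel for it. A nut clears it by 2 mm all round
- pan (a joint): how far the pan has sunk, m; 0 is the top of its travel (face 155 mm above the bench), the bottom stop is at 0.058. Spring 180 N/m, so 10 mm takes 1.8 N and each nut sinks it 12 mm or so; the bare pan starts at 0 to 0.006. Damped, it settles in half a second
- pointer (a point): tip of the flat steel pointer under the pan (3 mm thick, 60 mm from the pan's axis towards the column); it sinks with the pan
- mark_edge (a point): inner edge of the mark: a dark steel clip on the column with a 3 mm thick tongue, 2 mm beyond the pointer's tip; this point is at the middle of the tongue's thickness. Its height is set differently each time and stays put. The pointer is at the mark when both points have the same z (1 mm either way does not matter); always needs two or three nuts
- nut0_center (a point): steel hexagon nut, 54 mm across flats (62 over corners), 15 mm thick, round bore 28 mm, about 0.2 kg, lying flat on the bench; this point is its centre, half-way up, its z axis along the bore; a pair of flats faces its x axis, others 60 degrees on. All four nuts are alike.
- nut1_center (a point): steel hexagon nut, 54 mm across flats (62 over corners), 15 mm thick, round bore 28 mm, about 0.2 kg, lying flat on the bench; this point is its centre, half-way up, its z axis along the bore; a pair of flats faces its x axis, others 60 degrees on. All four nuts are alike.
- nut2_center (a point): steel hexagon nut, 54 mm across flats (62 over corners), 15 mm thick, round bore 28 mm, about 0.2 kg, lying flat on the bench; this point is its centre, half-way up, its z axis along the bore; a pair of flats faces its x axis, others 60 degrees on. All four nuts are alike.
- nut3_center (a point): steel hexagon nut, 54 mm across flats (62 over corners), 15 mm thick, round bore 28 mm, about 0.2 kg, lying flat on the bench; this point is its centre, half-way up, its z axis along the bore; a pair of flats faces its x axis, others 60 degrees on. All four nuts are alike.
- collar_center (a point): bystander: plain round steel collar, 54 mm dia, 15 mm thick, bore 28 mm, lying among the nuts (round, not hexagonal); centre
- bolt_center (a point): bystander: steel bolt standing on its hexagon head (30 mm wide, 13 mm thick) among the nuts, shank 20 mm dia, 58 mm tall in all; centre, half-way up
- tape_center (a point): bystander: roll of yellow tape, 84 mm dia, 25 mm high; centre
- driver_center (a point): bystander: screwdriver lying on the bench
- pliers_center (a point): bystander: pliers with red handles, 160 mm long, lying on the bench
Not all that is in view belongs to the job. What is shaped like the part that bears nut1_center but yellow is not meant.

How it is judged:
By the outcome, as a careful person would: the job done as asked, in the order asked, and still so for the second after the job is handed in, with the robot touching nothing.
It also fails if it takes over 72 s, if anything falls off the work surface, if the arm or the gripper's body presses on something with over 40 N, if the wrist force passes 120 N, or if a joint passes its speed limit or range.

## Working session

There is one attempt and no reset: what is moved stays moved. The work goes in short steps, Python scripts to look and compute and a tool call to move; the robot and the scene stay as the last step left them, time stands still between calls to the robot, and variables do not carry over. Pictures are saved under pics/ and viewed, and the job is handed in when it is done.

Besides the shell and the picture viewer there is one more tool, called after "Request:" in YAML: its name, and indented under it one key for each argument. send_rows: Moves the arm, as the interface text tells. Its arguments: {"type":"object","properties":{"increments":{"type":"array","items":{"type":"array","items":{"type":"array","items":{"type":"number"}}}},"hand":{"type":"number"}},"required":["increments"]}

```bash
mkdir -p pics; cat > h.py <<'E'
import numpy as np,cv2
from workcell import bot,viewer,order
def grab(n,tag):
    c=viewer.camera(n); cv2.imwrite(f'pics/{tag}.png',c['image'][:,:,::-1]); np.savez(f'pics/{tag}.npz',**{k:np.array(v) for k,v in c.items()}); return c
def cloud(c):
    h,w=c['range_z'].shape
    u,v=np.meshgrid(np.arange(w),np.arange(h))
    p=cv2.undistortPoints(np.stack([u,v],-1).reshape(-1,1,2).astype(np.float64),np.array(c['camera_matrix'],float),np.array(c['dist'],float)).reshape(h,w,2)
    z=c['range_z']; P=np.dstack([p*z[...,None],z])
    W=P@np.array(c['rotation']).T+np.array(c['eye']); W[z==0]=np.nan
    return W
E
python3 - <<'E'
from h import *
print(bot.get_obs())
for n in('side','top','wrist'):
    c=grab(n,n+'0'); print(n,c['eye'],np.round(c['rotation'],3).tolist(),c['camera_matrix'])
E
```

```text
{'clock': 0.0, 'joint_pos': array([-1.30296839e+00,  2.41408505e-01,  3.73344724e-03,  1.33520328e+00,
       -7.62518125e-06,  1.57079819e+00]), 'joint_vel': array([ 0.00067127, -0.00052437, -0.00012347, -0.00018787, -0.00261747,
       -0.00074595]), 'tau': array([ 5.23391839e-05, -3.72319651e+01,  2.52406669e+01,  1.69298064e-02,
        4.54525173e-05, -9.14939164e-07]), 'eef_pos': array([ 0.13215612, -0.48158988,  0.24141869]), 'tool_rot': array([ 7.95183715e-01, -6.06367691e-01, -8.30105479e-04, -6.28200264e-04]), 'ft_force': array([0.40551111, 0.53912599, 0.00957993]), 'ft_torque': array([-0.00779288, -0.00944806, -0.05555176]), 'grip_width': 0.08557484964864275}
side [0.34838738 1.02565811 1.276005  ] [-0.089, 0.934, -0.345, 0.03] [[473.46493028   0.         261.54460163]
 [  0.         473.46493028 186.86956899]
 [  0.           0.           1.        ]]
top [0.32773232 0.04776428 1.23266277] [-0.696, 0.712, -0.064, 0.062] [[425.25753393   0.         247.23857607]
 [  0.         425.25753393 193.94892339]
 [  0.           0.           1.        ]]
wrist [ 0.20584244 -0.46205907  0.37367528] [0.787, -0.599, -0.092, 0.119] [[264.39515817   0.         252.56823619]
 [  0.         264.39515817 193.38259339]
 [  0.           0.           1.        ]]
```

```bash
sed -i "s/np.array(c\['rotation'\]).T/Rotation.from_quat(c['rotation']).as_matrix().T/; 1a from scipy.spatial.transform import Rotation" h.py
```

```text
(no output)
```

View pics/top0.png

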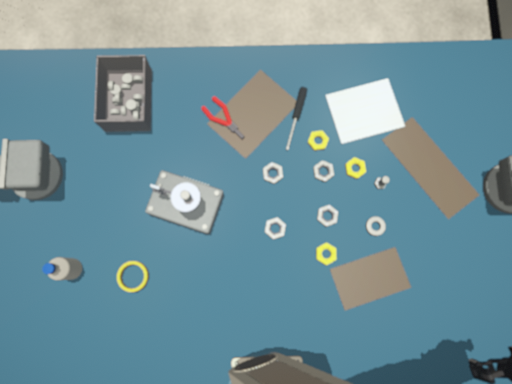

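View pics/side0.png

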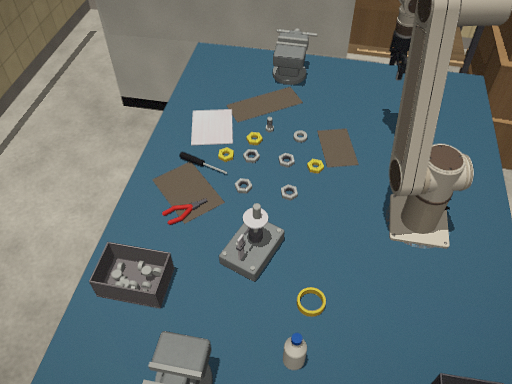

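View pics/wrist0.png

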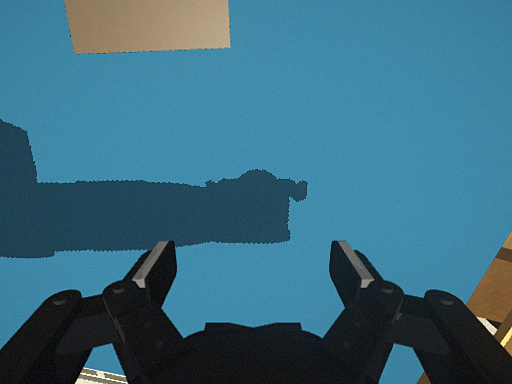

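```bash
cat > m.py <<'E'
from h import *
def load(t): return dict(np.load(f'pics/{t}.npz'))
def hexfit(pts):
    # pts Nx2 ring of hexagon upper face; yaw by 6th harmonic of radius for outer points
    c=np.array(cv2.minEnclosingCircle(cv2.convexHull(pts.astype(np.float32)))[0])
    h=cv2.convexHull(pts.astype(np.float32)*1000)[:,0]/1000
    best=min(((lambda d:(d.max(0)-d.min(0)))(h@np.array([np.cos(a),np.sin(a)])),a) for a in np.radians(np.arange(0,180,1)))
    return c,h
E
python3 - <<'E'
from m import *
for t,pts in (('top0',[(273,173),(324,171),(275,228),(328,215),(376,226),(318,140),(356,168),(326,254),(382,183),(186,198)]),('side0',[(243,185),(252,155),(289,191),(287,159),(301,136),(256,217)])):
    c=load(t);W=cloud(c)
    for u,v in pts:
        r=24 if (u,v) in((186,198),(256,217)) else 15
        w=W[v-r:v+r,u-r:u+r].reshape(-1,3); w=w[np.isfinite(w[:,0])]
        s=w[(w[:,2]>0.009)]
        ctr=(s[:,:2].max(0)+s[:,:2].min(0))/2
        print(t,u,v,len(s),s[:,:2].mean(0).round(4),ctr.round(4),(np.ptp(s[:,:2],0)).round(3),np.median(s[:,2]).round(4),s[:,2].max().round(4), 'bench',np.median(w[w[:,2]<.009][:,2]).round(4))
E
python3 - <<'E'
import cv2
a=cv2.imread('pics/top0.png'); cv2.imwrite('pics/top0z.png',cv2.resize(a[120:270,130:400],None,fx=2.9,fy=2.9,interpolation=2))
a=cv2.imread('pics/side0.png'); cv2.imwrite('pics/side0z.png',cv2.resize(a[190:290,200:310],None,fx=6,fy=6,interpolation=2))
E
```

```text
top0 273 173 224 [ 0.6099 -0.0344] [ 0.6102 -0.0349] [0.062 0.054] 0.015 0.0222 bench 0.0003
top0 324 171 237 [ 0.6121 -0.1834] [ 0.6126 -0.1834] [0.059 0.055] 0.0151 0.0206 bench 0.0001
top0 275 228 235 [ 0.4469 -0.0358] [ 0.4464 -0.0353] [0.059 0.058] 0.0146 0.0221 bench 0.0001
top0 328 215 238 [ 0.4804 -0.1879] [ 0.4799 -0.1878] [0.058 0.057] 0.0151 0.0234 bench 0.0001
top0 376 226 219 [ 0.4453 -0.3225] [ 0.4463 -0.3226] [0.055 0.052] 0.0148 0.0216 bench -0.0004
top0 318 140 222 [ 0.7063 -0.1726] [ 0.7074 -0.1726] [0.057 0.059] 0.0151 0.0222 bench 0.0003
top0 356 168 236 [ 0.6195 -0.2775] [ 0.6201 -0.2778] [0.061 0.055] 0.0146 0.021 bench 0.0001
top0 326 254 235 [ 0.3689 -0.1774] [ 0.3699 -0.1774] [0.059 0.053] 0.0143 0.0201 bench -0.0002
top0 382 183 120 [ 0.5702 -0.3435] [ 0.5715 -0.3465] [0.028 0.029] 0.0368 0.0622 bench 0.0
top0 186 198 2099 [0.523  0.2137] [0.5342 0.2169] [0.138 0.134] 0.0517 0.2079 bench 0.0002
side0 243 185 135 [ 0.6082 -0.0326] [ 0.6078 -0.0333] [0.057 0.059] 0.0138 0.0206 bench -0.0004
side0 252 155 150 [ 0.6112 -0.1959] [ 0.6102 -0.2102] [0.061 0.115] 0.0141 0.0239 bench -0.0003
side0 289 191 140 [ 0.4455 -0.0337] [ 0.4447 -0.0361] [0.058 0.063] 0.0138 0.0247 bench -0.0004
side0 287 159 117 [ 0.4785 -0.1866] [ 0.4774 -0.1889] [0.057 0.058] 0.0137 0.0223 bench -0.0005
side0 301 136 90 [ 0.4443 -0.3223] [ 0.4437 -0.3143] [0.053 0.079] 0.0143 0.0232 bench -0.0004
side0 256 217 1133 [0.5131 0.2002] [0.5164 0.1531] [0.145 0.279] 0.0869 0.2071 bench -0.0007
```

View pics/top0z.png

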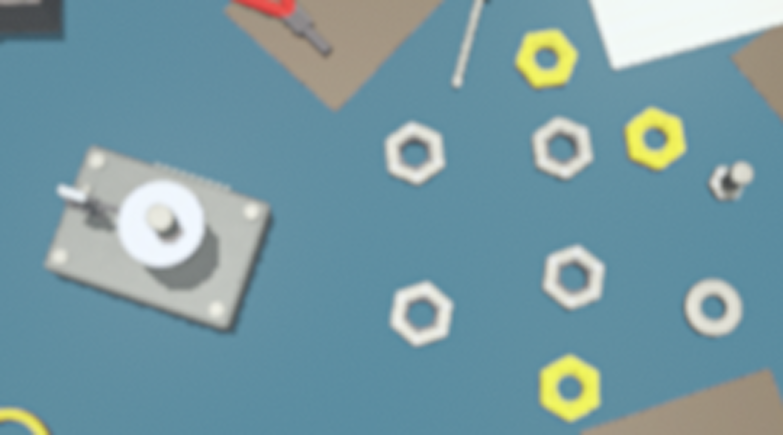

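View pics/side0z.png

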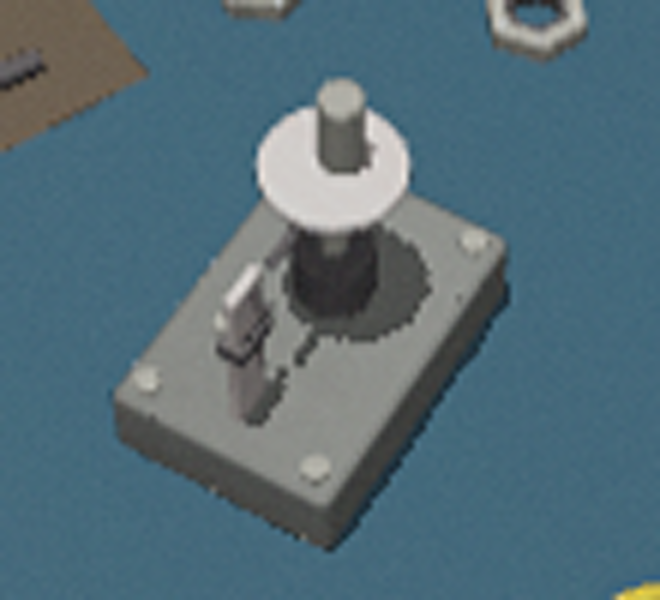

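```bash
cat >> m.py <<'E'
def yaw(pts):
    h=cv2.convexHull((pts*1000).astype(np.float32))[:,0]/1000
    def f(a):
        return sum(np.ptp(h@np.array([np.cos(a+k*np.pi/3),np.sin(a+k*np.pi/3)])) for k in range(3))
    A=np.arange(-30,30,1); v=[f(np.radians(a)) for a in A]; return A[int(np.argmin(v))],min(v)/3,max(v)/3
E
python3 - <<'E'
from m import *
c=load('top0');W=cloud(c)
for i,(u,v) in enumerate([(273,173),(324,171),(275,228),(328,215),(376,226)]):
    r=15;w=W[v-r:v+r,u-r:u+r].reshape(-1,3);s=w[w[:,2]>.009]
    print('yaw',u,v,yaw(s[:,:2]))
for t,(u,v),r in(('top0',(186,198),45),('side0',(252,225),55)):
    c=load(t);W=cloud(c);g=W[v-r:v+r,u-r:u+r];w=g.reshape(-1,3);im=c['image'][v-r:v+r,u-r:u+r].reshape(-1,3)
    print(t,'hist',np.histogram(w[:,2],np.arange(.0,.22,.01))[0])
    for lo,hi in((.045,.055),(.135,.165),(.19,.215)):
        m=(w[:,2]>lo)&(w[:,2]<hi);s=w[m].astype(np.float32)
        (cc,rad)=cv2.minEnclosingCircle(s[:,:2]*1000)
        print(lo,m.sum(),'med z',np.median(s[:,2]),'mean',s[:,:2].mean(0),'circ',cc,rad,cv2.minAreaRect(s[:,:2]*1000))
E
```

```text
yaw 273 173 (np.int64(-27), np.float64(0.0544694349349418), np.float64(0.060671444021191706))
yaw 324 171 (np.int64(-26), np.float64(0.05473340892325506), np.float64(0.060233935175702615))
yaw 275 228 (np.int64(17), np.float64(0.05394902714174999), np.float64(0.05961566179648856))
yaw 328 215 (np.int64(18), np.float64(0.05427538482046453), np.float64(0.06046589046686655))
yaw 376 226 (np.int64(10), np.float64(0.05292061495893982), np.float64(0.05434423662978876))
top0 hist [2521   29   28   44 1178 1084    4    2    2    0    2   50    7    6
   32  586   12    9    9   11   65]
0.045 2110 med z 0.049895525 mean [0.5189626  0.21800175] circ (526.0069580078125, 221.09344482421875) 110.97992706298828 ((525.7672729492188, 220.28924560546875), (189.31744384765625, 129.53302001953125), 70.19746398925781)
0.135 627 med z 0.15503809 mean [0.52018476 0.20710601] circ (529.8896484375, 229.46279907226562) 66.86383819580078 ((518.8685913085938, 227.50003051757812), (74.6249771118164, 126.62799835205078), 1.9650657176971436)
0.19 76 med z 0.20292842 mean [0.51526856 0.19584745] circ (515.8292846
[... 222 characters left out ...]
 16   17
   54  355   18   16   15   23   37]
0.045 1409 med z 0.049180508 mean [0.51975614 0.2407132 ] circ (522.6295776367188, 224.57191467285156) 111.8593978881836 ((524.058349609375, 222.66090393066406), (192.10072326660156, 130.193115234375), 70.02725982666016)
0.135 424 med z 0.153676 mean [0.52058935 0.21660598] circ (525.0717163085938, 230.6269989013672) 66.87899780273438 ((517.0442504882812, 229.21102905273438), (74.22174072265625, 125.17356872558594), 1.153400182723999)
0.19 60 med z 0.2007588 mean [0.5139004 0.199529 ] circ (515.9446411132812, 198.75762939453125) 14.68013858795166 ((513.8008422851562, 198.268798828125), (20.264543533325195, 29.190635681152344), 11.096428871154785)
```

```bash
cat > plan.py <<'E'
import sys,json
from h import *
def yw():
    o=bot.get_obs(); R=Rotation.from_quat(o['tool_rot']).as_matrix(); return o,np.degrees(np.arctan2(R[1,0],R[0,0])),R
if __name__=='__main__':
    x,y,z,ya,n=map(float,sys.argv[1:6]); n=int(n); tag=n
    o,y0,R=yw(); p=o['eef_pos']; d=np.array([x,y,z])-p; dy=(ya-y0+180)%360-180
    print('t',round(o['clock'],2),'p',p.round(4),'yaw',round(y0,2),'F',o['ft_force'].round(2),'w',round(o['grip_width'],4),'j',o['joint_pos'].round(2),'tilt',R[:,2].round(4))
    rows=[]
    for i in range(n):
        a=np.radians(y0+dy*i/n); X=np.array([np.cos(a),np.sin(a),0]);Y=np.array([np.sin(a),-np.cos(a),0])
        s=d/n; rows.append([round(float(s@X),3+1),round(float(s@Y),4),round(float(-s[2]),4),round(float(-dy/n),2)])
    rows+= [[0,0,0,0]]*((-n)%8)
    for k in range(0,len(rows),8): print(json.dumps(rows[k:k+8]))
E
python3 plan.py 0.447 -0.035 0.14 -43 14; python3 - <<'E'
from m import *
c=load('top0');W=cloud(c);w=W.reshape(-1,3)
m=(abs(w[:,2]-.155)<.008)&(np.hypot(w[:,0]-.52,w[:,1]-.205)<.05);s=w[m].astype(np.float32)
print(cv2.minEnclosingCircle(s[:,:2]*1000),np.median(s[:,2]))
E
```

```text
t 0.15 p [ 0.1322 -0.4817  0.2416] yaw -74.65 F [-0.23  0.33  0.56] w 0.0856 j [-1.3   0.24  0.    1.34 -0.    1.57] tilt [-4.0e-04  1.5e-03 -1.0e+00]
[[-0.0248, -0.0301, 0.0073, -2.26], [-0.0236, -0.0311, 0.0073, -2.26], [-0.0224, -0.032, 0.0073, -2.26], [-0.0211, -0.0328, 0.0073, -2.26], [-0.0198, -0.0337, 0.0073, -2.26], [-0.0184, -0.0344, 0.0073, -2.26], [-0.0171, -0.0351, 0.0073, -2.26], [-0.0157, -0.0358, 0.0073, -2.26]]
[[-0.0142, -0.0363, 0.0073, -2.26], [-0.0128, -0.0369, 0.0073, -2.26], [-0.0113, -0.0374, 0.0073, -2.26], [-0.0098, -0.0378, 0.0073, -2.26], [-0.0084, -0.0381, 0.0073, -2.26], [-0.0068, -0.0384, 0.0073, -2.26], [0, 0, 0, 0], [0, 0, 0, 0]]
((522.1419067382812, 208.70301818847656), 44.71288299560547) 0.15510236
```

Request:
send_rows:
  increments:
    - [[-0.0248, -0.0301, 0.0073, -2.26], [-0.0236, -0.0311, 0.0073, -2.26], [-0.0224, -0.032, 0.0073, -2.26], [-0.0211, -0.0328, 0.0073, -2.26], [-0.0198, -0.0337, 0.0073, -2.26], [-0.0184, -0.0344, 0.0073, -2.26], [-0.0171, -0.0351, 0.0073, -2.26], [-0.0157, -0.0358, 0.0073, -2.26]]
  hand: -1

```text
clock: 0.95
eef_pos: [0.3144, -0.221, 0.1796]
tool_rot: [0.881, -0.474, -0.0, 0.0]
ft_force: [0.3, 0.2, 0.2]
grip_width: 0.0853
```

```bash
python3 plan.py 0.447 -0.035 0.14 -43 8
```

```text
t 0.95 p [ 0.3144 -0.221   0.1796] yaw -56.54 F [0.32 0.24 0.23] w 0.0853 j [-0.61  0.05 -0.39  1.13 -0.    1.94] tilt [-3.e-04  1.e-04 -1.e+00]
[[-0.0103, -0.0266, 0.005, -1.69], [-0.0095, -0.0269, 0.005, -1.69], [-0.0087, -0.0272, 0.005, -1.69], [-0.0079, -0.0274, 0.005, -1.69], [-0.0071, -0.0277, 0.005, -1.69], [-0.0062, -0.0279, 0.005, -1.69], [-0.0054, -0.028, 0.005, -1.69], [-0.0046, -0.0282, 0.005, -1.69]]
```

Request:
send_rows:
  increments:
    - [[-0.0103, -0.0266, 0.005, -1.69], [-0.0095, -0.0269, 0.005, -1.69], [-0.0087, -0.0272, 0.005, -1.69], [-0.0079, -0.0274, 0.005, -1.69], [-0.0071, -0.0277, 0.005, -1.69], [-0.0062, -0.0279, 0.005, -1.69], [-0.0054, -0.028, 0.005, -1.69], [-0.0046, -0.0282, 0.005, -1.69]]

```text
clock: 1.75
eef_pos: [0.4486, -0.0231, 0.1364]
tool_rot: [0.933, -0.36, -0.001, 0.0]
ft_force: [0.1, 0.8, 0.4]
grip_width: 0.0856
```

```bash
cat > nut.py <<'E'
import sys
from m import *
from plan import yw
tag,x,y=sys.argv[1],float(sys.argv[2]),float(sys.argv[3])
c=grab('wrist',tag);W=cloud(c)
o,y0,R=yw();print(o['eef_pos'].round(4),round(y0,2))
w=W.reshape(-1,3);m=(np.hypot(w[:,0]-x,w[:,1]-y)<.045)&(w[:,2]>.0115)&(w[:,2]<.02);s=w[m]
cc,r=cv2.minEnclosingCircle((s[:,:2]*1000).astype(np.float32))
print(m.sum(),'mean',s[:,:2].mean(0).round(4),'circ',np.array(cc).round(1),round(r,1),'z',np.median(s[:,2]).round(4),yaw(s[:,:2]))
E
python3 nut.py w1 0.447 -0.035
```

```text
[ 0.451  -0.0201  0.1359] -41.97
1842 mean [ 0.4478 -0.0344] circ [447.1 -35. ] 30.9 z 0.0155 (np.int64(17), np.float64(0.054299679597786386), np.float64(0.061648684799395524))
```

View pics/w1.png

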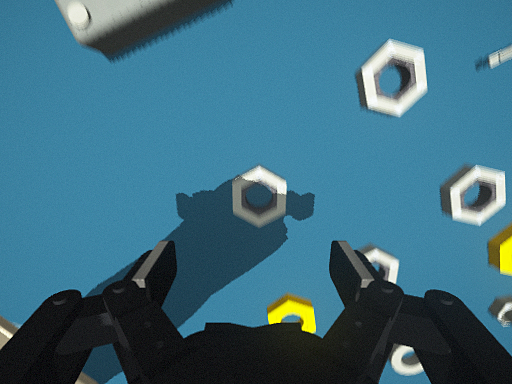

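```bash
python3 plan.py 0.4474 -0.0347 0.05 -43 6;python3 plan.py 0.4474 -0.0347 0.014 -43 8
```

```text
t 1.8 p [ 0.451  -0.0201  0.1359] yaw -41.97 F [2.44 3.23 0.3 ] w 0.0853 j [-0.05  0.23 -0.31  1.04  0.    2.26] tilt [-8.0e-04  3.6e-03 -1.0e+00]
[[0.0012, 0.0022, 0.0143, 0.17], [0.0012, 0.0022, 0.0143, 0.17], [0.0012, 0.0022, 0.0143, 0.17], [0.0012, 0.0022, 0.0143, 0.17], [0.0012, 0.0022, 0.0143, 0.17], [0.0012, 0.0022, 0.0143, 0.17], [0, 0, 0, 0], [0, 0, 0, 0]]
t 1.8 p [ 0.451  -0.0201  0.1359] yaw -41.97 F [2.44 3.23 0.3 ] w 0.0853 j [-0.05  0.23 -0.31  1.04  0.    2.26] tilt [-8.0e-04  3.6e-03 -1.0e+00]
[[0.0009, 0.0017, 0.0152, 0.13], [0.0009, 0.0017, 0.0152, 0.13], [0.0009, 0.0017, 0.0152, 0.13], [0.0009, 0.0017, 0.0152, 0.13], [0.0009, 0.0017, 0.0152, 0.13], [0.0009, 0.0017, 0.0152, 0.13], [0.0009, 0.0016, 0.0152, 0.13], [0.0009, 0.0016, 0.0152, 0.13]]
```

Request:
send_rows:
  increments:
    - [[0.001, 0.0022, 0.0143, 0.17], [0.001, 0.0022, 0.0143, 0.17], [0.001, 0.0022, 0.0143, 0.17], [0.001, 0.0022, 0.0143, 0.17], [0.001, 0.0022, 0.0143, 0.17], [0.001, 0.0022, 0.0143, 0.17], [0, 0, 0, 0], [0, 0, 0, 0]]

```text
clock: 2.6
eef_pos: [0.4462, -0.0319, 0.0457]
tool_rot: [0.931, -0.364, -0.002, -0.001]
ft_force: [0.2, 0.9, 0.3]
grip_width: 0.0856
```

```bash
python3 plan.py 0.4474 -0.0347 0.0145 -43 5
```

```text
t 2.6 p [ 0.4462 -0.0319  0.0457] yaw -42.71 F [0.2  0.87 0.25] w 0.0856 j [-0.07  0.34 -0.43  0.8   0.    2.24] tilt [-0.0037  0.004  -1.    ]
[[0.0006, 0.0002, 0.0062, 0.06], [0.0006, 0.0002, 0.0062, 0.06], [0.0006, 0.0002, 0.0062, 0.06], [0.0006, 0.0002, 0.0062, 0.06], [0.0006, 0.0002, 0.0062, 0.06], [0, 0, 0, 0], [0, 0, 0, 0], [0, 0, 0, 0]]
```

Request:
send_rows:
  increments:
    - [[0.0006, 0.0002, 0.0062, 0.06], [0.0006, 0.0002, 0.0062, 0.06], [0.0006, 0.0002, 0.0062, 0.06], [0.0006, 0.0002, 0.0062, 0.06], [0.0006, 0.0002, 0.005, 0.06], [0, 0, 0, 0], [0, 0, 0, 0], [0, 0, 0, 0]]

```text
clock: 3.4
eef_pos: [0.4495, -0.0347, 0.0152]
tool_rot: [0.93, -0.367, -0.001, -0.002]
ft_force: [-0.0, -0.4, 0.0]
grip_width: 0.0856
```

```bash
python3 plan.py 0.4474 -0.0347 0.0135 -43 2
```

```text
t 3.4 p [ 0.4495 -0.0347  0.0152] yaw -43.02 F [-0.04 -0.4   0.03] w 0.0856 j [-0.08  0.39 -0.46  0.72  0.    2.24] tilt [-2.0e-04  3.8e-03 -1.0e+00]
[[-0.0008, 0.0007, 0.0008, -0.01], [-0.0008, 0.0007, 0.0008, -0.01], [0, 0, 0, 0], [0, 0, 0, 0], [0, 0, 0, 0], [0, 0, 0, 0], [0, 0, 0, 0], [0, 0, 0, 0]]
```

Request:
send_rows:
  increments:
    - [[-0.0008, 0.0007, 0.001, 0], [-0.0008, 0.0007, 0.001, 0], [0, 0, 0, 0], [0, 0, 0, 0], [0, 0, 0, 0], [0, 0, 0, 0], [0, 0, 0, 0], [0, 0, 0, 0]]
  hand: 1

```text
clock: 4.2
eef_pos: [0.4478, -0.0346, 0.0139]
tool_rot: [0.93, -0.367, 0.0, -0.002]
ft_force: [-0.1, 0.0, -0.2]
grip_width: 0.0522
```

```bash
python3 plan.py 0.5 0.06 0.24 -35 8
```

```text
t 4.2 p [ 0.4478 -0.0346  0.0139] yaw -43.01 F [-0.11  0.05 -0.22] w 0.0522 j [-0.08  0.39 -0.47  0.71  0.    2.24] tilt [ 0.0016  0.0037 -1.    ]
[[-0.0033, -0.0131, -0.0283, -1.0], [-0.0031, -0.0132, -0.0283, -1.0], [-0.0028, -0.0132, -0.0283, -1.0], [-0.0026, -0.0133, -0.0283, -1.0], [-0.0024, -0.0133, -0.0283, -1.0], [-0.0021, -0.0133, -0.0283, -1.0], [-0.0019, -0.0134, -0.0283, -1.0], [-0.0017, -0.0134, -0.0283, -1.0]]
```

```bash
python3 plan.py 0.45 0.03 0.2 -43 8
```

```text
t 4.2 p [ 0.4478 -0.0346  0.0139] yaw -43.01 F [-0.11  0.05 -0.22] w 0.0522 j [-0.08  0.39 -0.47  0.71  0.    2.24] tilt [ 0.0016  0.0037 -1.    ]
[[-0.0053, -0.0061, -0.0233, -0.0], [-0.0053, -0.0061, -0.0233, -0.0], [-0.0053, -0.0061, -0.0233, -0.0], [-0.0053, -0.0061, -0.0233, -0.0], [-0.0053, -0.0061, -0.0233, -0.0], [-0.0053, -0.0061, -0.0233, -0.0], [-0.0053, -0.0061, -0.0233, -0.0], [-0.0053, -0.0061, -0.0233, -0.0]]
```

Request:
send_rows:
  increments:
    - [[0, 0, -0.01, 0], [0, 0, -0.02, 0], [-0.006, -0.007, -0.026, 0], [-0.008, -0.009, -0.026, 0], [-0.008, -0.009, -0.026, 0], [-0.008, -0.009, -0.026, 0], [-0.008, -0.009, -0.026, 0], [-0.008, -0.009, -0.026, 0]]

```text
clock: 5.0
eef_pos: [0.4433, 0.0351, 0.205]
tool_rot: [0.93, -0.368, -0.007, 0.001]
ft_force: [1.1, -0.8, -1.8]
grip_width: 0.0522
```

```bash
python3 plan.py 0.46 0.137 0.25 -43 6
```

```text
t 5.0 p [0.4433 0.0351 0.205 ] yaw -43.24 F [ 1.09 -0.8  -1.82] w 0.0522 j [ 0.08  0.16 -0.19  1.23  0.    2.4 ] tilt [-0.014   0.004  -0.9999]
[[-0.0096, -0.0143, -0.0075, -0.04], [-0.0096, -0.0143, -0.0075, -0.04], [-0.0096, -0.0143, -0.0075, -0.04], [-0.0096, -0.0143, -0.0075, -0.04], [-0.0096, -0.0143, -0.0075, -0.04], [-0.0095, -0.0143, -0.0075, -0.04], [0, 0, 0, 0], [0, 0, 0, 0]]
```

Request:
send_rows:
  increments:
    - [[-0.0096, -0.0143, -0.0075, 0], [-0.0096, -0.0143, -0.0075, 0], [-0.0096, -0.0143, -0.0075, 0], [-0.0096, -0.0143, -0.0075, 0], [-0.0096, -0.0143, -0.007, 0], [-0.008, -0.012, -0.003, 0], [0, 0, 0, 0], [0, 0, 0, 0]]

```text
clock: 5.8
eef_pos: [0.4594, 0.139, 0.2542]
tool_rot: [0.93, -0.368, -0.004, -0.001]
ft_force: [-0.3, -1.2, -2.1]
grip_width: 0.0523
```

```bash
cat > post.py <<'E'
import sys
from m import *
from plan import yw
tag=sys.argv[1]
c=grab('wrist',tag);W=cloud(c)
o,y0,R=yw();print('t',o['clock'],o['eef_pos'].round(4),round(y0,2),'F',o['ft_force'].round(2),R[:,2].round(4))
w=W.reshape(-1,3)
m0=np.hypot(w[:,0]-.518,w[:,1]-.20)<.06
print('hist',np.histogram(w[m0][:,2],np.arange(.1,.23,.005))[0])
m=m0&(w[:,2]>.17)&(w[:,2]<.225)&(np.hypot(w[:,0]-.5157,w[:,1]-.198)<.03)
if m.sum()>20:
    zt=np.percentile(w[m][:,2],90);mm=m&(abs(w[:,2]-zt)<.004);s=w[mm]
    cc,r=cv2.minEnclosingCircle((s[:,:2]*1000).astype(np.float32));print('post',mm.sum(),'z',np.median(s[:,2]),s[:,:2].mean(0).round(4),np.array(cc).round(1),round(r,1))
E
python3 post.py w2
```

```text
t 5.85 [0.4594 0.1389 0.2542] -43.15 F [-0.53  0.88 -1.66] [-0.0074  0.0046 -1.    ]
hist [   0    0    0    0    0    0    0    0  119   49 1512 4449    0    0
    0    0    0    0    0    0 1046    9    0    0    0]
post 1055 z 0.2033745806081554 [0.5162 0.1976] [516.1 197.5] 11.9
```

View pics/w2.png

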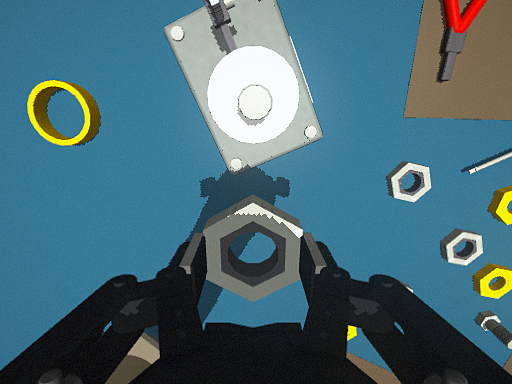

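```bash
cat > hand.py <<'E'
import sys
from m import *
from plan import yw
from scipy.optimize import least_squares
c=load(sys.argv[1]);W=cloud(c)
o,y0,R=yw();p=o['eef_pos'];ztop=p[2]+float(sys.argv[2]) if len(sys.argv)>2 else p[2]+.0011
w=W.reshape(-1,3);m=(np.hypot(w[:,0]-p[0],w[:,1]-p[1])<.024)&(abs(w[:,2]-ztop)<.004)
s=w[m];print(m.sum(),'ztop',np.median(s[:,2]).round(4),'expect',ztop.round(4))
# inner edge
q=s[:,:2]-p[:2];a=np.arctan2(q[:,1],q[:,0]);r=np.hypot(*q.T);E=[]
for k in np.arange(-np.pi,np.pi,np.pi/24):
    b=(a>=k)&(a<k+np.pi/24)
    if b.sum()>3:E.append(q[b][np.argmin(r[b])])
E=np.array(E)
f=least_squares(lambda t:np.hypot(E[:,0]-t[0],E[:,1]-t[1])-t[2],[0,0,.014],loss='soft_l1',f_scale=.0005)
print('bore rel TCP world',f.x.round(4),'tool xy',(f.x[0]*R[0,0]+f.x[1]*R[1,0]).round(4),(f.x[0]*R[0,1]+f.x[1]*R[1,1]).round(4),len(E))
E
python3 hand.py w2; python3 - <<'E'
from m import *
c=load('w2');W=cloud(c)
print('pan z',np.nanmedian(W[60:80,235:275,2]))
for v in range(0,50,4): print(v,[tuple((W[v,u]*1000).round(0).astype(int)) if np.isfinite(W[v,u,0]) else None for u in range(204,240,5)])
E
python3 -c "
import cv2
a=cv2.imread('pics/w2.png');cv2.imwrite('pics/w2z.png',cv2.resize(a[0:130,170:310],None,fx=4.5,fy=4.5,interpolation=2))"
```

```text
3633 ztop 0.2557 expect 0.2553
bore rel TCP world [ 0.0001 -0.0006  0.0139] tool xy 0.0004 0.0004 48
pan z 0.15541668724714264
0 [(np.int64(543), np.int64(292), np.int64(117)), (np.int64(542), np.int64(275), np.int64(155)), (np.int64(544), np.int64(272), np.int64(157)), (np.int64(553), np.int64(282), np.int64(118)), (np.int64(556), np.int64(279), np.int64(119)), None, (np.int64(574), np.int64(293), np.int64(52)), (np.int64(579), np.int64(290), np.int64(51))]
4 [(np.int64(553), np.int64(331), np.int64(2)), (np.int64(544), np.int64(287), np.int64(117)), (np.int64(542), np.int64(271), np.int64(156)), (np.int64(546), np.int64(270), np.int64(149)), (np.int64(554), np.int64(278), np.int64(116)), (np.int64(557), np.int64(275), np.int64(117)), (np.int64(561), np.int64(272), np.int64(115)), (np.int64(576), np.int64(287), np.int64(51))]
8 [(np.int64(546), np.int64(311), np.int64(50)), (np.int64(542), np.int64(284), np.int64(118)), (np.int64(542), np.int64(271), np.int64(148)), (np.int64(545), np.int64(270), np.int64(144)), (np.int64(552), np.int64(275), np.int64(118)), (np.int64(556), np.int64
[... 3160 characters left out ...]
, (np.int64(524), np.int64(282), np.int64(50)), (np.int64(528), np.int64(278), np.int64(51)), (np.int64(532), np.int64(275), np.int64(50)), (np.int64(536), np.int64(270), np.int64(51)), (np.int64(533), np.int64(246), np.int64(144)), (np.int64(536), np.int64(243), np.int64(145)), (np.int64(549), np.int64(259), np.int64(49))]
48 [(np.int64(517), np.int64(283), np.int64(51)), (np.int64(521), np.int64(280), np.int64(49)), (np.int64(525), np.int64(276), np.int64(50)), (np.int64(529), np.int64(271), np.int64(51)), (np.int64(534), np.int64(268), np.int64(51)), (np.int64(531), np.int64(244), np.int64(144)), (np.int64(534), np.int64(241), np.int64(145)), (np.int64(536), np.int64(236), np.int64(156))]
```

View pics/w2z.png

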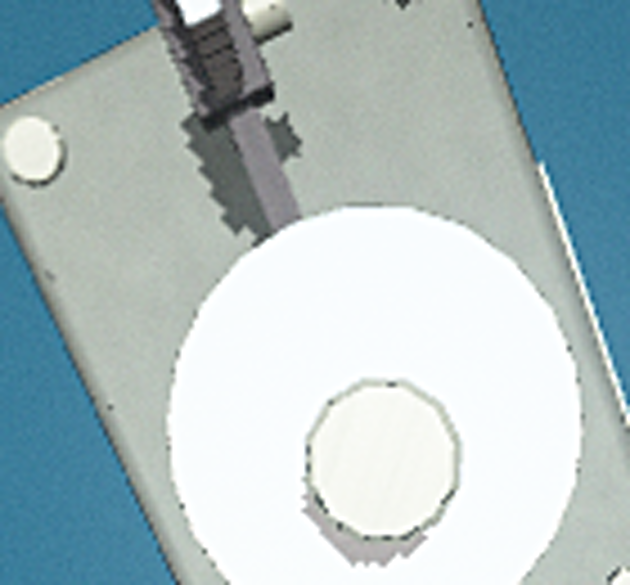

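```bash
python3 plan.py 0.516 0.1981 0.238 -43 6
```

```text
t 5.85 p [0.4594 0.1389 0.2542] yaw -43.15 F [-0.53  0.88 -1.66] w 0.0521 j [ 0.29  0.2  -0.02  1.36  0.01  2.61] tilt [-0.0074  0.0046 -1.    ]
[[0.0001, -0.0137, 0.0027, -0.02], [0.0001, -0.0137, 0.0027, -0.02], [0.0001, -0.0137, 0.0027, -0.02], [0.0002, -0.0137, 0.0027, -0.02], [0.0002, -0.0137, 0.0027, -0.02], [0.0002, -0.0137, 0.0027, -0.02], [0, 0, 0, 0], [0, 0, 0, 0]]
```

Request:
send_rows:
  increments:
    - [[0, -0.0137, 0, 0], [0, -0.0137, 0.002, 0], [0, -0.0137, 0.003, 0], [0, -0.0137, 0.003, 0], [0, -0.0137, 0.003, 0], [0, -0.012, 0.003, 0], [0, 0, 0, 0], [0, 0, 0, 0]]

```text
clock: 6.65
eef_pos: [0.5196, 0.2018, 0.2353]
tool_rot: [0.93, -0.369, -0.006, 0.001]
ft_force: [0.1, 0.4, -2.2]
grip_width: 0.0523
```

```bash
python3 post.py w3; python3 hand.py w3;python3 plan.py 0.516 0.1981 0.228 -43 3
```

```text
t 6.7 [0.5195 0.2017 0.2353] -43.29 F [-0.69 -0.94 -3.23] [-0.0115  0.003  -0.9999]
hist [   0    0    0    0    0    0    0    0  138   46  767 2571    0    0
    0    0    0    0    0    0  432    0    0    0  268]
post 113 z 0.22360321956999638 [0.5118 0.1927] [516.6 197.9] 13.8
3619 ztop 0.2367 expect 0.2364
bore rel TCP world [ 0.0002 -0.0006  0.0139] tool xy 0.0006 0.0003 48
t 6.7 p [0.5195 0.2017 0.2353] yaw -43.29 F [-0.69 -0.94 -3.23] w 0.0522 j [0.37 0.37 0.16 1.37 0.01 2.69] tilt [-0.0115  0.003  -0.9999]
[[-0.0, 0.0017, 0.0024, -0.1], [-0.0, 0.0017, 0.0024, -0.1], [-0.0, 0.0017, 0.0024, -0.1], [0, 0, 0, 0], [0, 0, 0, 0], [0, 0, 0, 0], [0, 0, 0, 0], [0, 0, 0, 0]]
```

View pics/w3.png

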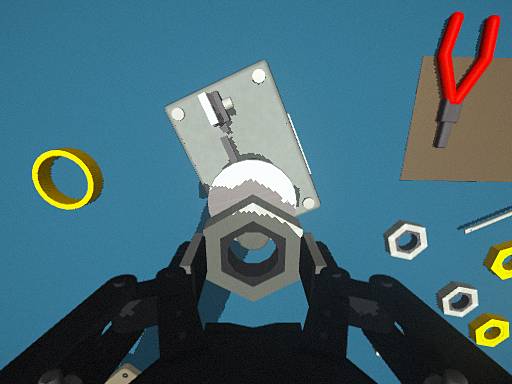

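```bash
python3 - <<'E'
s=open('plan.py').read()
s=s.replace("a=np.radians(y0+dy*i/n); X=np.array([np.cos(a),np.sin(a),0]);Y=np.array([np.sin(a),-np.cos(a),0])","Q=Rotation.from_euler('z',dy*i/n,degrees=True).as_matrix()@R; X,Y,Z=Q.T").replace("round(float(-s[2]),4)","round(float(s@Z),4)")
open('plan.py','w').write(s)
E
python3 plan.py 0.516 0.1981 0.222 -43 5
```

```text
t 6.7 p [0.5195 0.2017 0.2353] yaw -43.29 F [-0.69 -0.94 -3.23] w 0.0522 j [0.37 0.37 0.16 1.37 0.01 2.69] tilt [-0.0115  0.003  -0.9999]
[[0.0, 0.001, 0.0027, -0.06], [0.0, 0.001, 0.0027, -0.06], [0.0, 0.001, 0.0027, -0.06], [0.0, 0.001, 0.0027, -0.06], [0.0, 0.001, 0.0027, -0.06], [0, 0, 0, 0], [0, 0, 0, 0], [0, 0, 0, 0]]
```

Request:
send_rows:
  increments:
    - [[0, 0.001, 0.0027, 0], [0, 0.001, 0.0027, 0], [0, 0.001, 0.0027, 0], [0, 0.001, 0.0027, 0], [0, 0.001, 0.0024, 0], [0, 0, 0, 0], [0, 0, 0, 0], [0, 0, 0, 0]]

```text
clock: 7.5
eef_pos: [0.5145, 0.1961, 0.2221]
tool_rot: [0.929, -0.37, -0.006, 0.001]
ft_force: [0.2, -0.3, -1.8]
grip_width: 0.0525
```

```bash
python3 plan.py 0.516 0.1981 0.200 -43 8
```

```text
t 7.5 p [0.5145 0.1961 0.2221] yaw -43.39 F [ 0.18 -0.27 -1.78] w 0.0525 j [0.36 0.36 0.11 1.34 0.01 2.69] tilt [-0.0109  0.0028 -0.9999]
[[-0.0, -0.0003, 0.0028, -0.05], [-0.0, -0.0003, 0.0028, -0.05], [-0.0, -0.0003, 0.0028, -0.05], [-0.0, -0.0003, 0.0028, -0.05], [-0.0, -0.0003, 0.0028, -0.05], [-0.0, -0.0003, 0.0028, -0.05], [-0.0, -0.0003, 0.0028, -0.05], [0.0, -0.0003, 0.0028, -0.05]]
```

Request:
send_rows:
  increments:
    - [[0, -0.0008, 0, 0], [0, -0.0008, 0, 0], [0, -0.0005, 0, 0], [0, 0, 0, 0], [0, 0, 0.002, 0], [0, 0, 0.002, 0], [0, 0, 0, 0], [0, 0, 0, 0]]

```text
clock: 8.3
eef_pos: [0.5163, 0.1981, 0.2179]
tool_rot: [0.929, -0.37, -0.005, 0.0]
ft_force: [-0.1, 0.3, -1.5]
grip_width: 0.0522
```

```bash
python3 plan.py 0.516 0.1981 0.200 -43 8
```

```text
t 8.3 p [0.5163 0.1981 0.2179] yaw -43.38 F [-0.06  0.26 -1.48] w 0.0522 j [0.36 0.36 0.11 1.33 0.01 2.69] tilt [-0.0104  0.0031 -0.9999]
[[-0.0, 0.0, 0.0022, -0.05], [-0.0, 0.0, 0.0022, -0.05], [-0.0, 0.0, 0.0022, -0.05], [-0.0, 0.0, 0.0022, -0.05], [-0.0, 0.0, 0.0022, -0.05], [-0.0, 0.0, 0.0022, -0.05], [-0.0, 0.0, 0.0022, -0.05], [-0.0, 0.0, 0.0022, -0.05]]
```

Request:
send_rows:
  increments:
    - [[0, 0, 0.002, 0], [0, 0, 0.002, 0], [0, 0, 0.002, 0], [0, 0, 0.002, 0], [0, 0, 0.002, 0], [0, 0, 0.001, 0], [0, 0, 0, 0], [0, 0, 0, 0]]

```text
clock: 9.1
eef_pos: [0.516, 0.198, 0.2057]
tool_rot: [0.929, -0.37, -0.006, 0.001]
ft_force: [-0.0, 0.8, -1.8]
grip_width: 0.0525
```

```bash
python3 post.py w4; python3 plan.py 0.516 0.1981 0.175 -43 8
```

```text
t 9.15 [0.516  0.198  0.2057] -43.38 F [-0.73  0.26 -2.62] [-0.0109  0.0028 -0.9999]
hist [   0    0    0    0    0    0    0    0  188   58  857 3076    0    0
    0    0    0    0  146  427 1746 5770  342  369  411]
post 5808 z 0.2071737635274326 [0.517  0.1986] [515.7 198. ] 30.0
t 9.15 p [0.516  0.198  0.2057] yaw -43.38 F [-0.73  0.26 -2.62] w 0.0521 j [0.36 0.37 0.09 1.3  0.01 2.69] tilt [-0.0109  0.0028 -0.9999]
[[0.0, -0.0, 0.0038, -0.05], [0.0, -0.0, 0.0038, -0.05], [0.0, -0.0, 0.0038, -0.05], [0.0, -0.0, 0.0038, -0.05], [0.0, -0.0, 0.0038, -0.05], [0.0, -0.0, 0.0038, -0.05], [0.0, -0.0, 0.0038, -0.05], [0.0, -0.0, 0.0038, -0.05]]
```

View pics/w4.png

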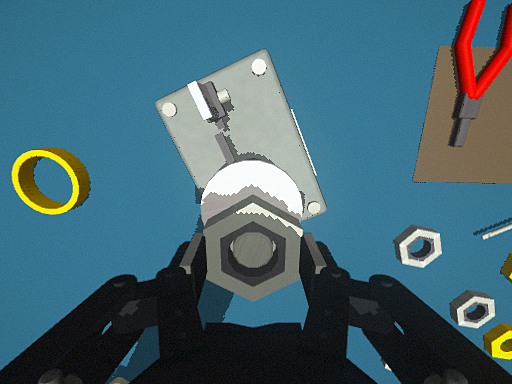

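Request:
send_rows:
  increments:
    - [[0, 0, 0.0038, 0], [0, 0, 0.0038, 0], [0, 0, 0.0038, 0], [0, 0, 0.0038, 0], [0, 0, 0.0038, 0], [0, 0, 0.0038, 0], [0, 0, 0.0038, 0], [0, 0, 0.002, 0]]

```text
clock: 9.95
eef_pos: [0.5157, 0.1981, 0.1746]
tool_rot: [0.929, -0.37, -0.006, 0.001]
ft_force: [-1.0, -0.4, -3.1]
grip_width: 0.0521
```

```bash
python3 plan.py 0.516 0.1981 0.159 -43 6
```

```text
t 9.95 p [0.5157 0.1981 0.1746] yaw -43.38 F [-0.98 -0.37 -3.13] w 0.0521 j [0.36 0.39 0.03 1.22 0.01 2.69] tilt [-0.0108  0.0029 -0.9999]
[[0.0001, -0.0, 0.0026, -0.06], [0.0001, -0.0, 0.0026, -0.06], [0.0001, -0.0, 0.0026, -0.06], [0.0001, -0.0, 0.0026, -0.06], [0.0001, -0.0, 0.0026, -0.06], [0.0001, -0.0, 0.0026, -0.06], [0, 0, 0, 0], [0, 0, 0, 0]]
```

Request:
send_rows:
  increments:
    - [[0, 0, 0.0024, 0], [0, 0, 0.0024, 0], [0, 0, 0.0024, 0], [0, 0, 0.0024, 0], [0, 0, 0.0024, 0], [0, 0, 0.0018, 0], [0, 0, 0, 0], [0, 0, 0, 0]]

```text
clock: 10.75
eef_pos: [0.5157, 0.1982, 0.1603]
tool_rot: [0.929, -0.37, -0.005, 0.0]
ft_force: [-0.6, -0.7, -1.0]
grip_width: 0.0524
```

```bash
python3 plan.py 0.516 0.1981 0.157 -43 2
```

```text
t 10.75 p [0.5157 0.1982 0.1603] yaw -43.38 F [-0.56 -0.67 -0.98] w 0.0524 j [0.36 0.4  0.01 1.19 0.01 2.69] tilt [-0.0099  0.0031 -0.9999]
[[0.0001, -0.0001, 0.0016, -0.19], [0.0001, -0.0001, 0.0016, -0.19], [0, 0, 0, 0], [0, 0, 0, 0], [0, 0, 0, 0], [0, 0, 0, 0], [0, 0, 0, 0], [0, 0, 0, 0]]
```

Request:
send_rows:
  increments:
    - [[0, 0, 0.0015, 0], [0, 0, 0.001, 0], [0, 0, 0, 0], [0, 0, 0, 0], [0, 0, 0, 0], [0, 0, 0, 0], [0, 0, 0, 0], [0, 0, 0, 0]]

```text
clock: 11.55
eef_pos: [0.5159, 0.1983, 0.1582]
tool_rot: [0.929, -0.37, -0.005, 0.0]
ft_force: [-1.0, 0.1, -0.8]
grip_width: 0.0521
```

Request:
send_rows:
  increments:
    - [[0, 0, 0, 0], [0, 0, 0, 0], [0, 0, 0, 0], [0, 0, 0, 0], [0, 0, 0, 0], [0, 0, 0, 0], [0, 0, -0.005, 0], [0, 0, -0.015, 0]]
  hand: -1

```text
clock: 12.35
eef_pos: [0.5157, 0.1981, 0.1775]
tool_rot: [0.929, -0.37, -0.006, 0.001]
ft_force: [-0.1, -0.6, -0.0]
grip_width: 0.0854
```

```bash
python3 post.py w5; python3 plan.py 0.50 0.181 0.25 -43 4
```

```text
t 12.4 [0.5174 0.1988 0.181 ] -43.38 F [ 1.32 -0.49  1.35] [-0.0056  0.0049 -1.    ]
hist [   0    0    0    0    0    8  281   40 3450  208  284 3594  120  135
  141  172  375  755 1670  550  608  643  580  602  357]
post 1469 z 0.19071492071483576 [0.5171 0.1985] [516.3 197.4] 12.3
t 12.4 p [0.5174 0.1988 0.181 ] yaw -43.38 F [ 1.32 -0.49  1.35] w 0.0853 j [0.36 0.38 0.04 1.23 0.01 2.69] tilt [-0.0056  0.0049 -1.    ]
[[-0.0002, 0.0062, -0.0172, -0.09], [-0.0003, 0.0062, -0.0172, -0.09], [-0.0003, 0.0062, -0.0172, -0.09], [-0.0003, 0.0062, -0.0172, -0.09], [0, 0, 0, 0], [0, 0, 0, 0], [0, 0, 0, 0], [0, 0, 0, 0]]
```

View pics/w5.png

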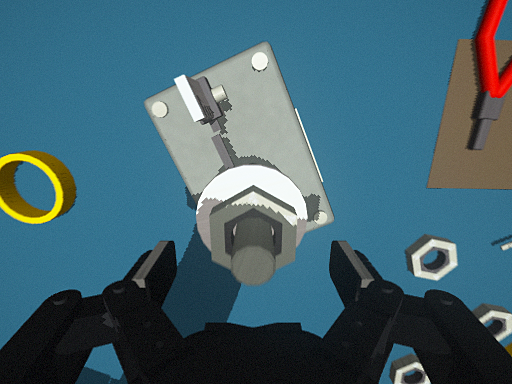

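```bash
python3 plan.py 0.48 -0.188 0.15 -42 10
```

```text
t 12.4 p [0.5174 0.1988 0.181 ] yaw -43.38 F [ 1.32 -0.49  1.35] w 0.0853 j [0.36 0.38 0.04 1.23 0.01 2.69] tilt [-0.0056  0.0049 -1.    ]
[[0.0239, 0.0307, 0.0029, -0.14], [0.0238, 0.0307, 0.0029, -0.14], [0.0237, 0.0308, 0.0029, -0.14], [0.0236, 0.0309, 0.0029, -0.14], [0.0236, 0.0309, 0.0029, -0.14], [0.0235, 0.031, 0.0029, -0.14], [0.0234, 0.031, 0.0029, -0.14], [0.0233, 0.0311, 0.0029, -0.14]]
[[0.0233, 0.0311, 0.0029, -0.14], [0.0232, 0.0312, 0.0029, -0.14], [0, 0, 0, 0], [0, 0, 0, 0], [0, 0, 0, 0], [0, 0, 0, 0], [0, 0, 0, 0], [0, 0, 0, 0]]
```

Request:
send_rows:
  increments:
    - [[0, 0, -0.02, 0], [0, 0, -0.02, 0], [0, 0, -0.015, 0], [0.003, 0.004, -0.004, 0], [0.015, 0.02, 0, 0], [0.023, 0.031, 0, -0.2], [0.023, 0.031, 0, -0.2], [0.023, 0.031, 0.008, -0.2]]

```text
clock: 13.2
eef_pos: [0.5029, 0.0535, 0.234]
tool_rot: [0.933, -0.36, -0.001, -0.003]
ft_force: [0.9, -0.5, 0.3]
grip_width: 0.0855
```

```bash
python3 plan.py 0.48 -0.188 0.14 -42 8
```

```text
t 13.2 p [0.5029 0.0535 0.234 ] yaw -42.19 F [ 0.95 -0.53  0.28] w 0.0855 j [0.1  0.25 0.   1.32 0.01 2.41] tilt [ 0.0013  0.007  -1.    ]
[[0.0182, 0.0244, 0.0115, -0.02], [0.0182, 0.0244, 0.0115, -0.02], [0.0182, 0.0244, 0.0115, -0.02], [0.0182, 0.0244, 0.0115, -0.02], [0.0182, 0.0244, 0.0115, -0.02], [0.0181, 0.0244, 0.0115, -0.02], [0.0181, 0.0244, 0.0115, -0.02], [0.0181, 0.0244, 0.0115, -0.02]]
```

Request:
send_rows:
  increments:
    - [[0.021, 0.028, 0.013, 0], [0.021, 0.028, 0.013, 0], [0.021, 0.028, 0.013, 0], [0.021, 0.028, 0.013, 0], [0.021, 0.028, 0.013, 0], [0.02, 0.027, 0.012, 0], [0.008, 0.011, 0.006, 0], [0, 0, 0, 0]]

```text
clock: 14.0
eef_pos: [0.4754, -0.1812, 0.1424]
tool_rot: [0.932, -0.363, -0.002, -0.003]
ft_force: [1.0, 0.4, 0.3]
grip_width: 0.0856
```

```bash
python3 nut.py w6 0.479 -0.187;python3 plan.py 0.48 -0.188 0.05 -42 6
```

```text
[ 0.4756 -0.1804  0.1428] -42.57
1804 mean [ 0.4809 -0.1868] circ [ 480.  -187.3] 31.0 z 0.0155 (np.int64(19), np.float64(0.05418862806754851), np.float64(0.0615489498749665))
t 14.05 p [ 0.4756 -0.1804  0.1428] yaw -42.57 F [-1.09  0.08  0.6 ] w 0.0857 j [-0.37  0.33 -0.15  1.1   0.01  1.95] tilt [-9.0e-04  7.2e-03 -1.0e+00]
[[0.0015, 0.0005, 0.0154, -0.09], [0.0015, 0.0005, 0.0154, -0.09], [0.0015, 0.0005, 0.0154, -0.09], [0.0015, 0.0005, 0.0154, -0.09], [0.0015, 0.0005, 0.0154, -0.09], [0.0015, 0.0005, 0.0154, -0.09], [0, 0, 0, 0], [0, 0, 0, 0]]
```

Request:
send_rows:
  increments:
    - [[0.0013, 0.0003, 0.015, -0.3], [0.0013, 0.0003, 0.016, -0.3], [0.0013, 0.0003, 0.016, -0.3], [0.0013, 0.0003, 0.016, -0.3], [0.0013, 0.0003, 0.016, -0.2], [0.0013, 0.0003, 0.014, 0], [0, 0, 0.005, 0], [0, 0, 0, 0]]

```text
clock: 14.85
eef_pos: [0.4871, -0.1755, 0.0474]
tool_rot: [0.939, -0.344, 0.003, -0.006]
ft_force: [-1.2, -0.3, -0.2]
grip_width: 0.0855
```

```bash
python3 plan.py 0.4803 -0.1871 0.014 -41 5
```

```text
t 14.85 p [ 0.4871 -0.1755  0.0474] yaw -40.19 F [-1.17 -0.29 -0.21] w 0.0855 j [-0.35  0.44 -0.26  0.87  0.01  1.92] tilt [ 0.0099  0.0086 -0.9999]
[[0.0005, 0.0027, 0.0066, 0.16], [0.0005, 0.0027, 0.0066, 0.16], [0.0005, 0.0027, 0.0066, 0.16], [0.0005, 0.0027, 0.0066, 0.16], [0.0005, 0.0027, 0.0066, 0.16], [0, 0, 0, 0], [0, 0, 0, 0], [0, 0, 0, 0]]
```

Request:
send_rows:
  increments:
    - [[0.0006, 0.003, 0.004, 0.1], [0.0006, 0.003, 0.004, 0.1], [0.0006, 0.003, 0.004, 0.1], [0.0005, 0.002, 0.004, 0], [0, 0, 0.004, 0], [0, 0, 0.004, 0], [0, 0, 0, 0], [0, 0, 0, 0]]

```text
clock: 15.65
eef_pos: [0.4836, -0.1858, 0.0241]
tool_rot: [0.938, -0.346, 0.006, -0.006]
ft_force: [-0.4, -0.5, -0.1]
grip_width: 0.0851
```

```bash
python3 plan.py 0.4803 -0.1871 0.0142 -41 3
```

```text
t 15.65 p [ 0.4836 -0.1858  0.0241] yaw -40.47 F [-0.36 -0.47 -0.13] w 0.0851 j [-0.37  0.47 -0.29  0.8   0.01  1.9 ] tilt [ 0.0145  0.0073 -0.9999]
[[-0.0006, 0.0011, 0.0033, 0.18], [-0.0006, 0.0011, 0.0033, 0.18], [-0.0006, 0.0011, 0.0033, 0.18], [0, 0, 0, 0], [0, 0, 0, 0], [0, 0, 0, 0], [0, 0, 0, 0], [0, 0, 0, 0]]
```

Request:
send_rows:
  increments:
    - [[-0.0006, 0.0011, 0.003, 0.1], [-0.0006, 0.0011, 0.003, 0.1], [-0.0006, 0.0008, 0.003, 0], [0, 0, 0, 0], [0, 0, 0, 0], [0, 0, 0, 0], [0, 0, 0, 0], [0, 0, 0, 0]]

```text
clock: 16.45
eef_pos: [0.4804, -0.1869, 0.0145]
tool_rot: [0.938, -0.347, 0.006, -0.006]
ft_force: [-0.0, -0.2, -0.1]
grip_width: 0.0854
```

```bash
python3 plan.py 0.4803 -0.1871 0.0138 -41 2
```

```text
t 16.45 p [ 0.4804 -0.1869  0.0145] yaw -40.67 F [-0.   -0.17 -0.13] w 0.0854 j [-0.38  0.48 -0.3   0.78  0.01  1.9 ] tilt [ 0.015   0.0071 -0.9999]
[[0.0, 0.0001, 0.0003, 0.17], [0.0, 0.0001, 0.0003, 0.17], [0, 0, 0, 0], [0, 0, 0, 0], [0, 0, 0, 0], [0, 0, 0, 0], [0, 0, 0, 0], [0, 0, 0, 0]]
```

Request:
send_rows:
  increments:
    - [[0, 0, 0.0005, 0], [0, 0, 0, 0], [0, 0, 0, 0], [0, 0, 0, 0], [0, 0, 0, 0], [0, 0, 0, 0], [0, 0, 0, 0], [0, 0, 0, 0]]
  hand: 1

```text
clock: 17.25
eef_pos: [0.481, -0.1871, 0.0147]
tool_rot: [0.938, -0.347, 0.007, -0.006]
ft_force: [0.4, -0.2, 0.9]
grip_width: 0.052
```

```bash
python3 plan.py 0.46 0.138 0.25 -43 14
```

```text
t 17.25 p [ 0.481  -0.1871  0.0147] yaw -40.67 F [ 0.45 -0.2   0.9 ] w 0.052 j [-0.38  0.48 -0.3   0.78  0.01  1.9 ] tilt [ 0.0164  0.0066 -0.9998]
[[-0.0161, -0.0169, -0.0167, 0.17], [-0.0162, -0.0169, -0.0167, 0.17], [-0.0162, -0.0168, -0.0167, 0.17], [-0.0163, -0.0168, -0.0167, 0.17], [-0.0163, -0.0167, -0.0167, 0.17], [-0.0164, -0.0167, -0.0167, 0.17], [-0.0164, -0.0166, -0.0167, 0.17], [-0.0165, -0.0166, -0.0167, 0.17]]
[[-0.0165, -0.0165, -0.0167, 0.17], [-0.0166, -0.0165, -0.0167, 0.17], [-0.0166, -0.0164, -0.0167, 0.17], [-0.0167, -0.0164, -0.0167, 0.17], [-0.0167, -0.0163, -0.0167, 0.17], [-0.0168, -0.0163, -0.0167, 0.17], [0, 0, 0, 0], [0, 0, 0, 0]]
```

Request:
send_rows:
  increments:
    - [[0, 0, -0.01, 0], [0, 0, -0.02, 0], [-0.01, -0.011, -0.025, 0.17], [-0.018, -0.0186, -0.025, 0.17], [-0.02, -0.0206, -0.025, 0.17], [-0.02, -0.0206, -0.025, 0.17], [-0.02, -0.0206, -0.025, 0.17], [-0.02, -0.0206, -0.02, 0.17]]

```text
clock: 18.05
eef_pos: [0.4659, -0.03, 0.1949]
tool_rot: [0.933, -0.36, 0.0, -0.005]
ft_force: [0.9, 0.7, -1.6]
grip_width: 0.0522
```

```bash
python3 plan.py 0.46 0.138 0.25 -43 7
```

```text
t 18.05 p [ 0.4659 -0.03    0.1949] yaw -42.21 F [ 0.94  0.71 -1.59] w 0.0522 j [-0.07  0.2  -0.17  1.19  0.01  2.24] tilt [ 0.004   0.0101 -0.9999]
[[-0.0168, -0.0173, -0.0076, 0.11], [-0.0168, -0.0173, -0.0076, 0.11], [-0.0168, -0.0172, -0.0076, 0.11], [-0.0169, -0.0172, -0.0076, 0.11], [-0.0169, -0.0172, -0.0076, 0.11], [-0.0169, -0.0171, -0.0076, 0.11], [-0.017, -0.0171, -0.0076, 0.11], [0, 0, 0, 0]]
```

Request:
send_rows:
  increments:
    - [[-0.0175, -0.018, -0.009, 0.1], [-0.0175, -0.018, -0.009, 0.1], [-0.0175, -0.018, -0.009, 0.1], [-0.0175, -0.018, -0.009, 0.1], [-0.0175, -0.018, -0.008, 0.1], [-0.016, -0.0163, -0.005, 0], [0, 0, 0, 0], [0, 0, 0, 0]]

```text
clock: 18.85
eef_pos: [0.4578, 0.1267, 0.254]
tool_rot: [0.932, -0.362, 0.002, -0.007]
ft_force: [0.6, 0.2, -2.0]
grip_width: 0.052
```

```bash
python3 post.py w7; python3 hand.py w7 0.0003; python3 - <<'E'
from m import *
c=load('w7');W=cloud(c)
from scipy import stats
w=W.reshape(-1,3)
ax=np.array([.342,.940]);n=np.array([-ax[1],ax[0]]);o=np.array([.5201,.2035])
q=w[:,:2]-o;a=q@ax;b=q@n
for lo,hi in((.04,.058),(.058,.064),(.064,.07),(.07,.076),(.076,.082),(.082,.09)):
    m=(a>lo)&(a<hi)&(abs(b)<.012)&(w[:,2]>.09);print(lo,m.sum(),np.percentile(w[m][:,2],[10,50,90]).round(4) if m.sum() else '')
E
```

```text
t 18.9 [0.4578 0.1266 0.2539] -42.43 F [ 0.41  0.12 -1.63] [ 0.0093  0.0114 -0.9999]
hist [   0    0    0    0    0    1  157    0 2438   17   18 2940    5    1
    3    2   11  166  776    0    0    0    0    0    0]
post 941 z 0.19073024786415113 [0.5161 0.1976] [516.1 197.6] 11.9
3606 ztop 0.2547 expect 0.2542
bore rel TCP world [ 0.0001 -0.0006  0.014 ] tool xy 0.0004 0.0004 48
0.04 167 [0.131  0.132  0.1329]
0.058 11 [0.131  0.1319 0.1325]
0.064 108 [0.1113 0.115  0.1181]
0.07 183 [0.1171 0.1189 0.1352]
0.076 51 [0.1165 0.1175 0.1186]
0.082 2 [0.1176 0.1179 0.1181]
```

View pics/w7.png

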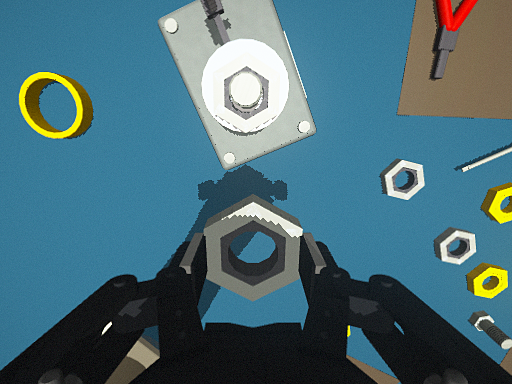

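```bash
python3 plan.py 0.516 0.1982 0.228 -43 6
```

```text
t 18.9 p [0.4578 0.1266 0.2539] yaw -42.43 F [ 0.41  0.12 -1.63] w 0.052 j [ 0.26  0.18 -0.05  1.34  0.01  2.58] tilt [ 0.0093  0.0114 -0.9999]
[[-0.0009, -0.0153, 0.0046, 0.1], [-0.0009, -0.0153, 0.0046, 0.1], [-0.0009, -0.0153, 0.0046, 0.1], [-0.001, -0.0153, 0.0046, 0.1], [-0.001, -0.0153, 0.0046, 0.1], [-0.001, -0.0153, 0.0046, 0.1], [0, 0, 0, 0], [0, 0, 0, 0]]
```

Request:
send_rows:
  increments:
    - [[-0.0009, -0.0147, 0.0035, 0], [-0.0009, -0.0147, 0.0035, 0], [-0.0009, -0.0147, 0.0035, 0], [-0.0009, -0.0147, 0.0035, 0], [-0.0009, -0.0147, 0.0035, 0], [-0.0006, -0.011, 0.0025, 0], [0, 0, 0, 0], [0, 0, 0, 0]]

```text
clock: 19.7
eef_pos: [0.5163, 0.1957, 0.23]
tool_rot: [0.931, -0.364, 0.0, -0.005]
ft_force: [-0.3, -0.7, -2.2]
grip_width: 0.0519
```

```bash
python3 plan.py 0.516 0.1982 0.216 -43 5
```

```text
t 19.7 p [0.5163 0.1957 0.23  ] yaw -42.66 F [-0.27 -0.68 -2.18] w 0.0519 j [0.36 0.34 0.11 1.33 0.01 2.67] tilt [ 0.0044  0.0089 -1.    ]
[[-0.0004, -0.0003, 0.0028, 0.07], [-0.0004, -0.0003, 0.0028, 0.07], [-0.0004, -0.0003, 0.0028, 0.07], [-0.0004, -0.0003, 0.0028, 0.07], [-0.0004, -0.0003, 0.0028, 0.07], [0, 0, 0, 0], [0, 0, 0, 0], [0, 0, 0, 0]]
```

Request:
send_rows:
  increments:
    - [[-0.0003, -0.0003, 0.0026, 0], [-0.0003, -0.0003, 0.0026, 0], [-0.0003, -0.0003, 0.0026, 0], [-0.0003, -0.0003, 0.0026, 0], [-0.0003, 0, 0.002, 0], [0, 0, 0, 0], [0, 0, 0, 0], [0, 0, 0, 0]]

```text
clock: 20.5
eef_pos: [0.515, 0.1962, 0.2174]
tool_rot: [0.931, -0.365, 0.001, -0.005]
ft_force: [0.2, 0.4, -1.9]
grip_width: 0.0523
```

```bash
python3 plan.py 0.516 0.1982 0.20 -43 8
```

```text
t 20.5 p [0.515  0.1962 0.2174] yaw -42.77 F [ 0.19  0.42 -1.89] w 0.0523 j [0.36 0.35 0.09 1.3  0.01 2.68] tilt [ 0.0045  0.0084 -1.    ]
[[-0.0001, -0.0003, 0.0022, 0.03], [-0.0001, -0.0003, 0.0022, 0.03], [-0.0001, -0.0003, 0.0022, 0.03], [-0.0001, -0.0003, 0.0022, 0.03], [-0.0001, -0.0003, 0.0022, 0.03], [-0.0001, -0.0003, 0.0022, 0.03], [-0.0001, -0.0003, 0.0022, 0.03], [-0.0001, -0.0003, 0.0022, 0.03]]
```

Request:
send_rows:
  increments:
    - [[-0.0003, -0.0007, 0, 0], [-0.0003, -0.0007, 0, 0], [0, -0.0005, 0, 0], [0, 0, 0, 0], [0, 0, 0.002, 0], [0, 0, 0.002, 0], [0, 0, 0, 0], [0, 0, 0, 0]]

```text
clock: 21.3
eef_pos: [0.5162, 0.1983, 0.2133]
tool_rot: [0.931, -0.365, 0.001, -0.005]
ft_force: [0.3, 0.6, -1.4]
grip_width: 0.0522
```

```bash
python3 plan.py 0.516 0.1982 0.20 -43 8
```

```text
t 21.3 p [0.5162 0.1983 0.2133] yaw -42.76 F [ 0.26  0.61 -1.41] w 0.0522 j [0.36 0.35 0.08 1.29 0.01 2.68] tilt [ 0.0052  0.0087 -0.9999]
[[0.0, 0.0, 0.0017, 0.03], [0.0, 0.0, 0.0017, 0.03], [0.0, 0.0, 0.0017, 0.03], [0.0, 0.0, 0.0017, 0.03], [0.0, 0.0, 0.0017, 0.03], [0.0, 0.0, 0.0017, 0.03], [0.0, 0.0, 0.0017, 0.03], [0.0, 0.0, 0.0017, 0.03]]
```

Request:
send_rows:
  increments:
    - [[0, 0, 0.0022, 0], [0, 0, 0.0022, 0], [0, 0, 0.0022, 0], [0, 0, 0.0022, 0], [0, 0, 0.0022, 0], [0, 0, 0.0022, 0], [0, 0, 0.0015, 0], [0, 0, 0, 0]]

```text
clock: 22.1
eef_pos: [0.516, 0.1984, 0.1969]
tool_rot: [0.931, -0.365, 0.001, -0.005]
ft_force: [-0.2, -0.5, -2.2]
grip_width: 0.0521
```

```bash
python3 post.py w8; python3 plan.py 0.516 0.1982 0.176 -43 8
```

```text
t 22.15 [0.5161 0.1984 0.1971] -42.77 F [ 0.18  0.36 -2.11] [ 0.0046  0.0084 -1.    ]
hist [   0    0    0    0    0    6  226   31 2568  121  134  933    1    0
    0    0  130  598 1465 5750  329  364  398  441  412]
post 270 z 0.20448959658110805 [0.5169 0.2004] [516.5 198.9] 29.5
t 22.15 p [0.5161 0.1984 0.1971] yaw -42.77 F [ 0.18  0.36 -2.11] w 0.0518 j [0.36 0.36 0.05 1.26 0.01 2.68] tilt [ 0.0046  0.0084 -1.    ]
[[0.0, 0.0, 0.0026, 0.03], [0.0, 0.0, 0.0026, 0.03], [0.0, 0.0, 0.0026, 0.03], [0.0, 0.0, 0.0026, 0.03], [0.0, 0.0, 0.0026, 0.03], [0.0, 0.0, 0.0026, 0.03], [0.0, 0.0, 0.0026, 0.03], [0.0, 0.0, 0.0026, 0.03]]
```

View pics/w8.png

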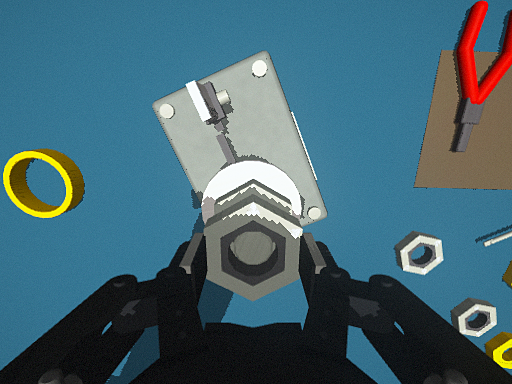

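Request:
send_rows:
  increments:
    - [[0, 0, 0.0028, 0], [0, 0, 0.0028, 0], [0, 0, 0.0028, 0], [0, 0, 0.0028, 0], [0, 0, 0.0028, 0], [0, 0, 0.0028, 0], [0, 0, 0.0028, 0], [0, 0, 0.002, 0]]

```text
clock: 22.95
eef_pos: [0.5164, 0.1987, 0.1739]
tool_rot: [0.931, -0.365, 0.001, -0.005]
ft_force: [-0.1, -1.3, -2.1]
grip_width: 0.0521
```

```bash
python3 plan.py 0.516 0.1982 0.160 -43 6
```

```text
t 22.95 p [0.5164 0.1987 0.1739] yaw -42.77 F [-0.11 -1.33 -2.05] w 0.0521 j [0.36 0.38 0.01 1.2  0.01 2.68] tilt [ 0.0054  0.0087 -0.9999]
[[0.0, 0.0001, 0.0023, 0.04], [0.0, 0.0001, 0.0023, 0.04], [0.0, 0.0001, 0.0023, 0.04], [0.0, 0.0001, 0.0023, 0.04], [0.0, 0.0001, 0.0023, 0.04], [0.0, 0.0001, 0.0023, 0.04], [0, 0, 0, 0], [0, 0, 0, 0]]
```

Request:
send_rows:
  increments:
    - [[0, 0.0001, 0.0022, 0], [0, 0.0001, 0.0022, 0], [0, 0.0001, 0.0022, 0], [0, 0.0001, 0.0022, 0], [0, 0, 0.0022, 0], [0, 0, 0.0015, 0], [0, 0, 0, 0], [0, 0, 0, 0]]

```text
clock: 23.75
eef_pos: [0.5164, 0.1986, 0.1612]
tool_rot: [0.931, -0.365, 0.001, -0.005]
ft_force: [-0.2, -0.6, -1.2]
grip_width: 0.0522
```

```bash
python3 plan.py 0.516 0.1982 0.1595 -43 2
```

```text
t 23.75 p [0.5164 0.1986 0.1612] yaw -42.76 F [-0.23 -0.55 -1.22] w 0.0522 j [ 0.36  0.38 -0.01  1.17  0.01  2.68] tilt [ 0.0065  0.0092 -0.9999]
[[-0.0, 0.0003, 0.0009, 0.12], [-0.0, 0.0003, 0.0009, 0.12], [0, 0, 0, 0], [0, 0, 0, 0], [0, 0, 0, 0], [0, 0, 0, 0], [0, 0, 0, 0], [0, 0, 0, 0]]
```

Go 1.5 mm further, then release and rise.

Request:
send_rows:
  increments:
    - [[0, 0, 0.0012, 0], [0, 0, 0.0006, 0], [0, 0, 0, 0], [0, 0, 0, 0], [0, 0, 0, 0], [0, 0, 0, 0], [0, 0, 0, 0], [0, 0, 0, 0]]

```text
clock: 24.55
eef_pos: [0.5165, 0.1987, 0.1598]
tool_rot: [0.931, -0.365, 0.002, -0.006]
ft_force: [-0.5, -0.1, -0.2]
grip_width: 0.0521
```

Request:
send_rows:
  increments:
    - [[0, 0, 0, 0], [0, 0, 0, 0], [0, 0, 0, 0], [0, 0, 0, 0], [0, 0, 0, 0], [0, 0, 0, 0], [0, 0, -0.005, 0], [0, 0, -0.015, 0]]
  hand: -1

```text
clock: 25.35
eef_pos: [0.516, 0.1983, 0.1788]
tool_rot: [0.931, -0.365, 0.001, -0.005]
ft_force: [0.4, 0.2, 0.2]
grip_width: 0.0851
```

Request:
send_rows:
  increments:
    - [[0, 0, -0.02, 0], [0, 0, -0.02, 0], [0, 0.006, -0.015, 0], [0, 0.012, -0.005, 0], [0, 0.015, 0, 0], [0, 0.015, 0, 0], [0, 0.012, 0, 0], [0, 0, 0, 0]]

```text
clock: 26.15
eef_pos: [0.4726, 0.1512, 0.2432]
tool_rot: [0.931, -0.364, 0.002, -0.006]
ft_force: [0.5, 0.3, -0.4]
grip_width: 0.0853
```

```bash
python3 post.py w9; cat > mark.py <<'E'
import sys
from m import *
c=load(sys.argv[1]);W=cloud(c)
w=W.reshape(-1,3)
ax=np.array([.342,.940]);n=np.array([-ax[1],ax[0]]);o=np.array([.5201,.2035])
q=w[:,:2]-o;a=q@ax;b=q@n
for lo in np.arange(.04,.09,.003):
    m=(a>lo)&(a<lo+.003)&(abs(b)<.012)&(w[:,2]>.09);print(round(lo,3),m.sum(),np.percentile(w[m][:,2],[10,50,90]).round(4) if m.sum() else '')
im=c['image'][:140,150:330,::-1];cv2.imwrite(f'pics/{sys.argv[1]}z.png',cv2.resize(im,None,fx=4.2,fy=4.2,interpolation=2))
E
python3 mark.py w9
```

```text
t 26.2 [0.4732 0.1517 0.2432] -42.73 F [-1.03  0.62  0.09] [ 0.0088  0.0099 -0.9999]
hist [   0    0    0   87   60  239 1508    4   25   41   13  511 2643    0
    0  798   32    0    0    0    0    0    0    0    0]
post 830 z 0.1786849755719453 [0.5162 0.1976] [516.1 197.5] 11.9
0.04 26 [0.1188 0.1196 0.1207]
0.043 25 [0.1189 0.1199 0.1209]
0.046 23 [0.1188 0.1199 0.1208]
0.049 25 [0.1189 0.1199 0.1207]
0.052 24 [0.1185 0.1198 0.1206]
0.055 27 [0.1186 0.12   0.1206]
0.058 10 [0.1195 0.1199 0.1206]
0.061 28 [0.1128 0.1142 0.1149]
0.064 24 [0.1134 0.1143 0.115 ]
0.067 79 [0.1112 0.1156 0.1185]
0.07 200 [0.1178 0.1355 0.1551]
0.073 88 [0.1169 0.1495 0.1562]
0.076 91 [0.115  0.1184 0.156 ]
0.079 109 [0.1168 0.1185 0.1557]
0.082 100 [0.1172 0.1185 0.1557]
0.085 98 [0.117  0.1188 0.1563]
0.088 73 [0.1171 0.1194 0.1561]
```

View pics/w9z.png

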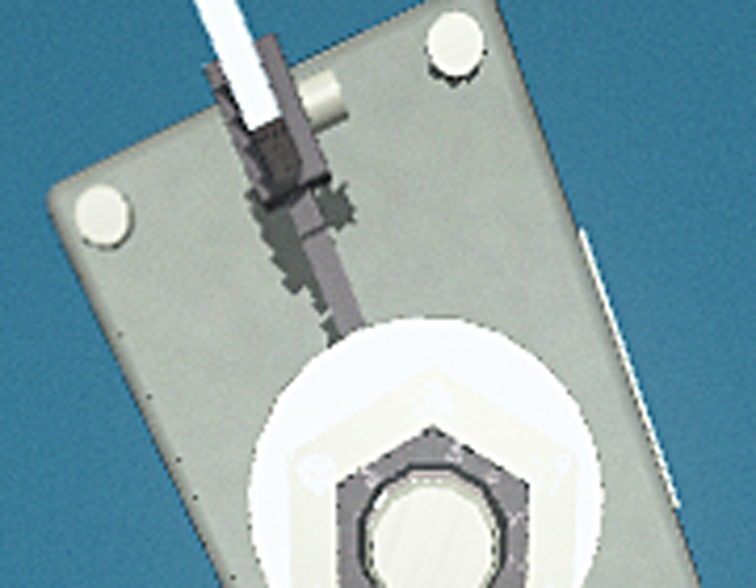

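```bash
python3 plan.py 0.609 -0.034 0.14 -27 7
```

```text
t 26.2 p [0.4732 0.1517 0.2432] yaw -42.73 F [-1.03  0.62  0.09] w 0.0855 j [ 0.31  0.23 -0.01  1.32  0.01  2.62] tilt [ 0.0088  0.0099 -0.9999]
[[0.0322, 0.0065, 0.0147, -2.25], [0.032, 0.0078, 0.0146, -2.25], [0.0317, 0.009, 0.0146, -2.25], [0.0313, 0.0103, 0.0146, -2.25], [0.0309, 0.0115, 0.0146, -2.25], [0.0304, 0.0127, 0.0146, -2.25], [0.0299, 0.0139, 0.0146, -2.25], [0, 0, 0, 0]]
```

Request:
send_rows:
  increments:
    - [[0.03, 0.0065, 0, -2.2], [0.032, 0.0078, 0.01, -2.2], [0.0317, 0.009, 0.018, -2.2], [0.0313, 0.0103, 0.018, -2.2], [0.0309, 0.0115, 0.018, -2.2], [0.029, 0.012, 0.018, -2.2], [0.018, 0.009, 0.01, -1], [0, 0, 0, 0]]

```text
clock: 27.0
eef_pos: [0.6085, -0.0238, 0.1457]
tool_rot: [0.971, -0.239, 0.005, -0.008]
ft_force: [-1.3, -0.2, -0.7]
grip_width: 0.0851
```

```bash
python3 nut.py w10 0.609 -0.034;python3 plan.py 0.61 -0.034 0.05 -27 6
```

```text
[ 0.608  -0.0227  0.1463] -27.56
1736 mean [ 0.6111 -0.0329] circ [610.3 -33.6] 30.9 z 0.0155 (np.int64(-26), np.float64(0.054330439336984206), np.float64(0.061468287515991545))
t 27.05 p [ 0.608  -0.0227  0.1463] yaw -27.56 F [0.01 0.2  0.56] w 0.0849 j [-0.04  0.5   0.13  1.19  0.01  2.01] tilt [ 0.0139  0.0143 -0.9998]
[[0.0011, 0.0018, 0.016, -0.09], [0.0011, 0.0018, 0.016, -0.09], [0.0011, 0.0018, 0.016, -0.09], [0.0011, 0.0018, 0.016, -0.09], [0.0011, 0.0018, 0.016, -0.09], [0.0011, 0.0018, 0.016, -0.09], [0, 0, 0, 0], [0, 0, 0, 0]]
```

Nut at (0.6104, −0.0334), yaw −26.

Request:
send_rows:
  increments:
    - [[0.001, 0.002, 0.014, -0.2], [0.001, 0.002, 0.016, -0.2], [0.001, 0.002, 0.016, -0.2], [0.001, 0.002, 0.016, -0.2], [0.001, 0.002, 0.016, -0.2], [0.001, 0.0015, 0.014, -0.2], [0, 0, 0.005, 0], [0, 0, 0, 0]]

```text
clock: 27.85
eef_pos: [0.6114, -0.025, 0.0515]
tool_rot: [0.975, -0.224, 0.008, -0.011]
ft_force: [-0.4, -0.7, 0.4]
grip_width: 0.0855
```

```bash
python3 plan.py 0.6104 -0.0334 0.022 -26 5
```

```text
t 27.85 p [ 0.6114 -0.025   0.0515] yaw -25.86 F [-0.41 -0.67  0.39] w 0.0855 j [-0.05  0.58  0.01  0.97  0.02  1.97] tilt [ 0.0211  0.0183 -0.9996]
[[0.0005, 0.0017, 0.0059, 0.03], [0.0005, 0.0017, 0.0059, 0.03], [0.0005, 0.0017, 0.0059, 0.03], [0.0005, 0.0017, 0.0059, 0.03], [0.0005, 0.0017, 0.0059, 0.03], [0, 0, 0, 0], [0, 0, 0, 0], [0, 0, 0, 0]]
```

Request:
send_rows:
  increments:
    - [[0.0006, 0.002, 0.0055, 0], [0.0006, 0.002, 0.0055, 0], [0.0006, 0.002, 0.0055, 0], [0.0004, 0.0018, 0.0055, 0], [0, 0.0005, 0.0045, 0], [0, 0, 0, 0], [0, 0, 0, 0], [0, 0, 0, 0]]

```text
clock: 28.65
eef_pos: [0.612, -0.0328, 0.0256]
tool_rot: [0.975, -0.223, 0.01, -0.012]
ft_force: [-0.3, 0.4, -0.0]
grip_width: 0.0856
```

```bash
python3 plan.py 0.6104 -0.0334 0.0142 -26 3
```

```text
t 28.65 p [ 0.612  -0.0328  0.0256] yaw -25.83 F [-0.27  0.36 -0.05] w 0.0856 j [-0.06  0.61 -0.02  0.91  0.02  1.96] tilt [ 0.0257  0.0184 -0.9995]
[[-0.0005, 0.0005, 0.0038, 0.06], [-0.0005, 0.0005, 0.0038, 0.06], [-0.0005, 0.0005, 0.0038, 0.06], [0, 0, 0, 0], [0, 0, 0, 0], [0, 0, 0, 0], [0, 0, 0, 0], [0, 0, 0, 0]]
```

Request:
send_rows:
  increments:
    - [[-0.0005, 0.0005, 0.0036, 0], [-0.0005, 0.0005, 0.0036, 0], [-0.0003, 0.0003, 0.0032, 0], [0, 0, 0, 0], [0, 0, 0, 0], [0, 0, 0, 0], [0, 0, 0, 0], [0, 0, 0, 0]]

```text
clock: 29.45
eef_pos: [0.6109, -0.0331, 0.0148]
tool_rot: [0.975, -0.223, 0.011, -0.012]
ft_force: [-0.0, -0.2, 0.7]
grip_width: 0.0853
```

```bash
python3 plan.py 0.6104 -0.0334 0.0142 -26 1
```

```text
t 29.45 p [ 0.6109 -0.0331  0.0148] yaw -25.82 F [-0.04 -0.21  0.75] w 0.0853 j [-0.06  0.62 -0.04  0.89  0.02  1.96] tilt [ 0.0268  0.0184 -0.9995]
[[-0.0003, 0.0005, 0.0006, 0.18], [0, 0, 0, 0], [0, 0, 0, 0], [0, 0, 0, 0], [0, 0, 0, 0], [0, 0, 0, 0], [0, 0, 0, 0], [0, 0, 0, 0]]
```

Request:
send_rows:
  increments:
    - [[0, 0.0005, 0.0003, 0], [0, 0, 0, 0], [0, 0, 0, 0], [0, 0, 0, 0], [0, 0, 0, 0], [0, 0, 0, 0], [0, 0, 0, 0], [0, 0, 0, 0]]
  hand: 1

```text
clock: 30.25
eef_pos: [0.6112, -0.0336, 0.0153]
tool_rot: [0.975, -0.223, 0.012, -0.012]
ft_force: [0.3, 0.5, 0.8]
grip_width: 0.0519
```

```bash
python3 plan.py 0.46 0.138 0.25 -40 14
```

```text
t 30.25 p [ 0.6112 -0.0336  0.0153] yaw -25.82 F [0.26 0.49 0.82] w 0.0519 j [-0.06  0.62 -0.04  0.89  0.02  1.96] tilt [ 0.0282  0.0183 -0.9994]
[[-0.0148, -0.0068, -0.0168, 1.01], [-0.0149, -0.0066, -0.0168, 1.01], [-0.015, -0.0063, -0.0169, 1.01], [-0.0151, -0.006, -0.0169, 1.01], [-0.0152, -0.0057, -0.0169, 1.01], [-0.0153, -0.0055, -0.0169, 1.01], [-0.0154, -0.0052, -0.0169, 1.01], [-0.0154, -0.0049, -0.0169, 1.01]]
[[-0.0155, -0.0046, -0.0169, 1.01], [-0.0156, -0.0044, -0.0169, 1.01], [-0.0156, -0.0041, -0.0169, 1.01], [-0.0157, -0.0038, -0.0169, 1.01], [-0.0158, -0.0035, -0.0169, 1.01], [-0.0158, -0.0032, -0.017, 1.01], [0, 0, 0, 0], [0, 0, 0, 0]]
```

Request:
send_rows:
  increments:
    - [[0, 0, -0.01, 0], [0, 0, -0.02, 0], [-0.01, -0.004, -0.025, 1], [-0.016, -0.0064, -0.026, 1], [-0.0175, -0.0065, -0.026, 1], [-0.0177, -0.006, -0.026, 1], [-0.018, -0.0058, -0.026, 1], [-0.018, -0.0055, -0.026, 1]]

```text
clock: 31.05
eef_pos: [0.5307, 0.0401, 0.202]
tool_rot: [0.961, -0.278, 0.003, -0.01]
ft_force: [0.6, 0.9, -1.9]
grip_width: 0.0517
```

```bash
python3 plan.py 0.459 0.136 0.25 -38 7
```

```text
t 31.05 p [0.5307 0.0401 0.202 ] yaw -32.29 F [ 0.6   0.89 -1.88] w 0.0517 j [ 0.07  0.31 -0.    1.24  0.02  2.2 ] tilt [ 0.0125  0.0182 -0.9998]
[[-0.016, -0.0063, -0.0067, 0.82], [-0.0161, -0.006, -0.0067, 0.82], [-0.0161, -0.0058, -0.0067, 0.82], [-0.0162, -0.0056, -0.0067, 0.82], [-0.0163, -0.0053, -0.0067, 0.82], [-0.0164, -0.0051, -0.0068, 0.82], [-0.0164, -0.0049, -0.0068, 0.82], [0, 0, 0, 0]]
```

Request:
send_rows:
  increments:
    - [[-0.0168, -0.0063, -0.009, 0.8], [-0.0168, -0.006, -0.009, 0.8], [-0.0168, -0.0058, -0.009, 0.8], [-0.0168, -0.0056, -0.008, 0.8], [-0.0168, -0.0053, -0.006, 0.8], [-0.016, -0.0045, -0.003, 0.5], [0, 0, 0, 0], [0, 0, 0, 0]]

```text
clock: 31.85
eef_pos: [0.4615, 0.1275, 0.2571]
tool_rot: [0.949, -0.316, 0.007, -0.013]
ft_force: [0.5, -0.1, -1.7]
grip_width: 0.0522
```

```bash
python3 post.py w11; python3 hand.py w11 -0.0003; python3 mark.py w11|sed -n 1,10p;python3 plan.py 0.516 0.1982 0.222 -38 6
```

```text
t 31.9 [0.4615 0.1275 0.2571] -36.85 F [ 0.55  0.21 -1.66] [ 0.0215  0.0201 -0.9996]
hist [   0    0    0   77   53  231 1406    5    9   19   29  512 2506    2
    3  762   22    0    0    0    0    0    0    0    0]
post 784 z 0.17869394466222616 [0.5161 0.1976] [516.  197.5] 11.9
3603 ztop 0.2573 expect 0.2568
bore rel TCP world [ 0.0006 -0.0002  0.014 ] tool xy 0.0006 -0.0002 48
0.04 23 [0.1185 0.1197 0.1202]
0.043 25 [0.1188 0.1198 0.1209]
0.046 21 [0.1194 0.1199 0.121 ]
0.049 26 [0.1185 0.1202 0.1208]
0.052 24 [0.1189 0.1198 0.1206]
0.055 25 [0.1196 0.1199 0.121 ]
0.058 11 [0.114  0.1186 0.1204]
0.061 23 [0.1137 0.1143 0.1152]
0.064 23 [0.1137 0.1143 0.1154]
0.067 85 [0.1112 0.1153 0.1185]
t 31.9 p [0.4615 0.1275 0.2571] yaw -36.85 F [ 0.55  0.21 -1.66] w 0.0515 j [ 0.26  0.17 -0.04  1.33  0.01  2.48] tilt [ 0.0215  0.0201 -0.9996]
[[0.0002, -0.0147, 0.0063, 0.19], [0.0001, -0.0147, 0.0063, 0.19], [0.0001, -0.0147, 0.0063, 0.19], [0.0, -0.0147, 0.0063, 0.19], [-0.0, -0.0147, 0.0063, 0.19], [-0.0001, -0.0147, 0.0063, 0.19], [0, 0, 0, 0], [0, 0, 0, 0]]
```

View pics/w11.png

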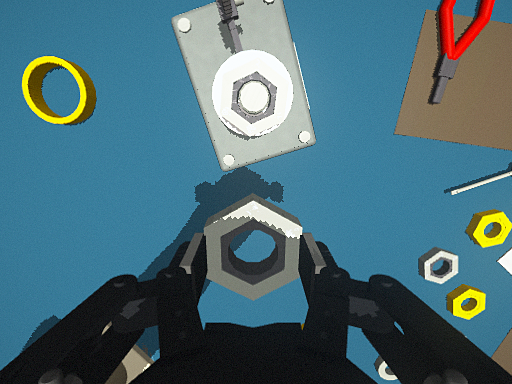

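Request:
send_rows:
  increments:
    - [[0, -0.014, 0.005, 0], [0, -0.014, 0.006, 0], [0, -0.014, 0.006, 0], [0, -0.014, 0.006, 0], [0, -0.014, 0.006, 0], [0, -0.012, 0.004, 0], [0, 0, 0, 0], [0, 0, 0, 0]]

```text
clock: 32.7
eef_pos: [0.517, 0.1984, 0.22]
tool_rot: [0.948, -0.317, 0.005, -0.011]
ft_force: [-0.9, -0.5, -1.7]
grip_width: 0.0522
```

```bash
python3 plan.py 0.5155 0.1978 0.205 -38 5
```

```text
t 32.7 p [0.517  0.1984 0.22  ] yaw -36.95 F [-0.91 -0.48 -1.69] w 0.0522 j [0.36 0.34 0.08 1.29 0.01 2.58] tilt [ 0.017   0.0177 -0.9997]
[[-0.0002, 0.0003, 0.003, 0.21], [-0.0002, 0.0003, 0.003, 0.21], [-0.0002, 0.0003, 0.003, 0.21], [-0.0002, 0.0003, 0.003, 0.21], [-0.0002, 0.0003, 0.003, 0.21], [0, 0, 0, 0], [0, 0, 0, 0], [0, 0, 0, 0]]
```

Request:
send_rows:
  increments:
    - [[-0.0002, 0.0003, 0.0028, 0], [-0.0002, 0.0003, 0.0028, 0], [-0.0002, 0.0003, 0.0028, 0], [-0.0002, 0.0003, 0.0028, 0], [0, 0, 0.002, 0], [0, 0, 0, 0], [0, 0, 0, 0], [0, 0, 0, 0]]

```text
clock: 33.5
eef_pos: [0.515, 0.1965, 0.2071]
tool_rot: [0.948, -0.318, 0.006, -0.011]
ft_force: [-0.0, 0.1, -2.4]
grip_width: 0.0519
```

```bash
python3 plan.py 0.5155 0.1978 0.20 -37 3
```

```text
t 33.5 p [0.515  0.1965 0.2071] yaw -37.06 F [-0.04  0.11 -2.36] w 0.0519 j [0.36 0.34 0.05 1.26 0.01 2.58] tilt [ 0.0182  0.0176 -0.9997]
[[-0.0001, -0.0004, 0.0024, -0.02], [-0.0001, -0.0004, 0.0024, -0.02], [-0.0001, -0.0004, 0.0024, -0.02], [0, 0, 0, 0], [0, 0, 0, 0], [0, 0, 0, 0], [0, 0, 0, 0], [0, 0, 0, 0]]
```

Request:
send_rows:
  increments:
    - [[-0.0002, -0.0005, 0, 0], [-0.0001, -0.0005, 0, 0], [0, -0.0003, 0, 0], [0, 0, 0, 0], [0, 0, 0.0025, 0], [0, 0, 0.0025, 0], [0, 0, 0, 0], [0, 0, 0, 0]]

```text
clock: 34.3
eef_pos: [0.5159, 0.1981, 0.2019]
tool_rot: [0.948, -0.318, 0.006, -0.011]
ft_force: [0.1, -0.3, -2.1]
grip_width: 0.0517
```

```bash
python3 plan.py 0.5155 0.1978 0.186 -37 7
```

```text
t 34.3 p [0.5159 0.1981 0.2019] yaw -37.05 F [ 0.09 -0.31 -2.08] w 0.0517 j [0.36 0.35 0.04 1.24 0.01 2.58] tilt [ 0.0187  0.0178 -0.9997]
[[-0.0, 0.0001, 0.0023, -0.01], [-0.0, 0.0001, 0.0023, -0.01], [-0.0, 0.0001, 0.0023, -0.01], [-0.0, 0.0001, 0.0023, -0.01], [-0.0, 0.0001, 0.0023, -0.01], [-0.0, 0.0001, 0.0023, -0.01], [-0.0, 0.0001, 0.0023, -0.01], [0, 0, 0, 0]]
```

Request:
send_rows:
  increments:
    - [[0, 0.0001, 0.0022, 0], [0, 0.0001, 0.0022, 0], [0, 0.0001, 0.0022, 0], [0, 0.0001, 0.0022, 0], [0, 0.0001, 0.0022, 0], [0, 0.0001, 0.0022, 0], [0, 0, 0.0015, 0], [0, 0, 0, 0]]

```text
clock: 35.1
eef_pos: [0.5157, 0.1977, 0.1856]
tool_rot: [0.948, -0.318, 0.006, -0.011]
ft_force: [0.9, -0.1, -2.3]
grip_width: 0.052
```

```bash
python3 post.py w12; python3 plan.py 0.5158 0.198 0.176 -37 5
```

```text
t 35.15 [0.5157 0.1977 0.1857] -37.06 F [-0.74  0.83 -1.95] [ 0.0183  0.0177 -0.9997]
hist [   0    0    0  137   92  305 2262  120   51  113  145  211  496    2
  296 1526  989 5190  330  378  418  449  398  593  585]
post 376 z 0.20602176913218687 [0.5155 0.2002] [516.2 198.7] 29.7
t 35.15 p [0.5157 0.1977 0.1857] yaw -37.06 F [-0.74  0.83 -1.95] w 0.052 j [0.36 0.36 0.01 1.21 0.01 2.58] tilt [ 0.0183  0.0177 -0.9997]
[[-0.0, -0.0, 0.0019, -0.01], [-0.0, -0.0, 0.0019, -0.01], [-0.0, -0.0, 0.0019, -0.01], [-0.0, -0.0, 0.0019, -0.01], [-0.0, -0.0, 0.0019, -0.01], [0, 0, 0, 0], [0, 0, 0, 0], [0, 0, 0, 0]]
```

View pics/w12.png

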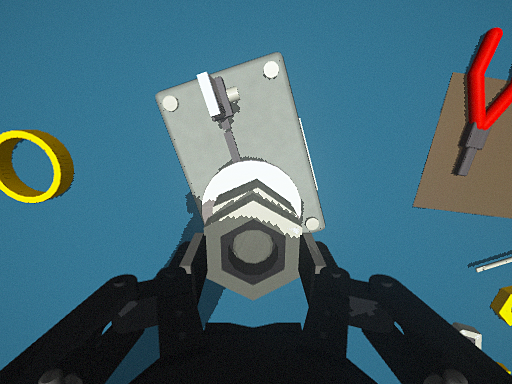

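```bash
python3 plan.py 0.5156 0.1978 0.1645 -37 8
```

```text
t 35.15 p [0.5157 0.1977 0.1857] yaw -37.06 F [-0.74  0.83 -1.95] w 0.052 j [0.36 0.36 0.01 1.21 0.01 2.58] tilt [ 0.0183  0.0177 -0.9997]
[[-0.0, 0.0001, 0.0026, -0.01], [-0.0, 0.0001, 0.0026, -0.01], [-0.0, 0.0001, 0.0026, -0.01], [-0.0, 0.0001, 0.0026, -0.01], [-0.0, 0.0001, 0.0026, -0.01], [-0.0, 0.0001, 0.0026, -0.01], [-0.0, 0.0001, 0.0026, -0.01], [-0.0, 0.0001, 0.0026, -0.01]]
```

Request:
send_rows:
  increments:
    - [[0, 0.0001, 0.0022, 0], [0, 0, 0.0022, 0], [0, 0.0001, 0.0022, 0], [0, 0, 0.0022, 0], [0, 0.0001, 0.0022, 0], [0, 0, 0.0022, 0], [0, 0, 0.0015, 0], [0, 0, 0, 0]]

```text
clock: 35.95
eef_pos: [0.5162, 0.1979, 0.1703]
tool_rot: [0.948, -0.318, 0.006, -0.012]
ft_force: [-0.1, 0.5, -1.8]
grip_width: 0.0519
```

```bash
python3 plan.py 0.5156 0.1978 0.1635 -37 5
```

```text
t 35.95 p [0.5162 0.1979 0.1703] yaw -37.06 F [-0.06  0.48 -1.75] w 0.0519 j [ 0.36  0.37 -0.01  1.17  0.01  2.58] tilt [ 0.0195  0.018  -0.9996]
[[-0.0001, 0.0001, 0.0014, -0.01], [-0.0001, 0.0001, 0.0014, -0.01], [-0.0001, 0.0001, 0.0014, -0.01], [-0.0001, 0.0001, 0.0014, -0.01], [-0.0001, 0.0001, 0.0014, -0.01], [0, 0, 0, 0], [0, 0, 0, 0], [0, 0, 0, 0]]
```

Request:
send_rows:
  increments:
    - [[-0.0001, 0.0001, 0.0014, 0], [-0.0001, 0.0001, 0.0014, 0], [-0.0001, 0.0001, 0.0014, 0], [0, 0, 0.0014, 0], [0, 0, 0.001, 0], [0, 0, 0, 0], [0, 0, 0, 0], [0, 0, 0, 0]]

```text
clock: 36.75
eef_pos: [0.5162, 0.1979, 0.1642]
tool_rot: [0.948, -0.318, 0.007, -0.012]
ft_force: [-0.2, -0.2, -0.3]
grip_width: 0.0519
```

```bash
python3 plan.py 0.5156 0.1978 0.1628 -37 2
```

```text
t 36.75 p [0.5162 0.1979 0.1642] yaw -37.07 F [-0.24 -0.19 -0.33] w 0.0519 j [ 0.36  0.37 -0.02  1.15  0.01  2.58] tilt [ 0.021   0.0182 -0.9996]
[[-0.0002, 0.0003, 0.0007, -0.04], [-0.0002, 0.0003, 0.0007, -0.04], [0, 0, 0, 0], [0, 0, 0, 0], [0, 0, 0, 0], [0, 0, 0, 0], [0, 0, 0, 0], [0, 0, 0, 0]]
```

Request:
send_rows:
  increments:
    - [[0, 0, 0.0007, 0], [0, 0, 0, 0], [0, 0, 0, 0], [0, 0, 0, 0], [0, 0, 0, 0], [0, 0, 0, 0], [0, 0, 0, 0], [0, 0, 0, 0]]
  hand: -1

```text
clock: 37.55
eef_pos: [0.5172, 0.1985, 0.1641]
tool_rot: [0.948, -0.318, 0.008, -0.013]
ft_force: [0.3, -0.7, 0.7]
grip_width: 0.0849
```

Request:
send_rows:
  increments:
    - [[0, 0, -0.005, 0], [0, 0, -0.015, 0], [0, 0, -0.02, 0], [0, 0, -0.02, 0], [0, 0.006, -0.015, 0], [0, 0.012, -0.005, 0], [0, 0.015, 0, 0], [0, 0.015, 0, 0]]

```text
clock: 38.35
eef_pos: [0.4854, 0.1577, 0.2465]
tool_rot: [0.948, -0.317, 0.008, -0.013]
ft_force: [0.1, -1.1, 0.1]
grip_width: 0.0853
```

Request:
send_rows:
  increments:
    - [[0, 0.008, 0, 0], [0, 0, 0, 0], [0, 0, 0, 0], [0, 0, 0, 0], [0, 0, 0, 0], [0, 0, 0, 0], [0, 0, 0, 0], [0, 0, 0, 0]]

```text
clock: 39.15
eef_pos: [0.4793, 0.1503, 0.2452]
tool_rot: [0.948, -0.317, 0.007, -0.012]
ft_force: [-0.4, -0.3, 0.1]
grip_width: 0.0858
```

```bash
python3 post.py w13; python3 mark.py w13|sed -n 1,10p; python3 - <<'E'
from m import *
W=cloud(load('w13'));w=W.reshape(-1,3)
m=(np.hypot(w[:,0]-.516,w[:,1]-.1977)<.035)&(abs(w[:,2]-.164)<.008)&(np.hypot(w[:,0]-.516,w[:,1]-.1977)>.014)
s=w[m];A=np.c_[s[:,:2]-[.516,.1977],np.ones(len(s))];print('top nut plane',m.sum(),np.linalg.lstsq(A,s[:,2],rcond=None)[0].round(4),s[:,2].std())
grab('top','top1');grab('side','side1')
im=cv2.imread('pics/side1.png');cv2.imwrite('pics/side1z.png',cv2.resize(im[120:280,190:310],None,fx=3.7,fy=3.7,interpolation=2))
E
```

```text
t 39.2 [0.4793 0.1503 0.2452] -36.98 F [-0.6   0.56  0.6 ] [ 0.0214  0.0191 -0.9996]
hist [   0  127    1 1240   83    7   40   11   14   44   39   56 2964  804
    0    0    0    0    0    0    0    0    0    0    0]
0.04 21 [0.1068 0.1079 0.1086]
0.043 22 [0.1072 0.1079 0.109 ]
0.046 21 [0.107  0.1079 0.1091]
0.049 22 [0.107  0.1076 0.1092]
0.052 21 [0.107  0.1078 0.1089]
0.055 23 [0.107  0.108  0.1085]
0.058 10 [0.1068 0.1078 0.1087]
0.061 25 [0.113  0.1144 0.1154]
0.064 24 [0.1135 0.1142 0.1152]
0.067 66 [0.1111 0.1149 0.1178]
top nut plane 3078 [-0.0005  0.0021  0.1637] 0.000884836935152565
```

View pics/w13.png

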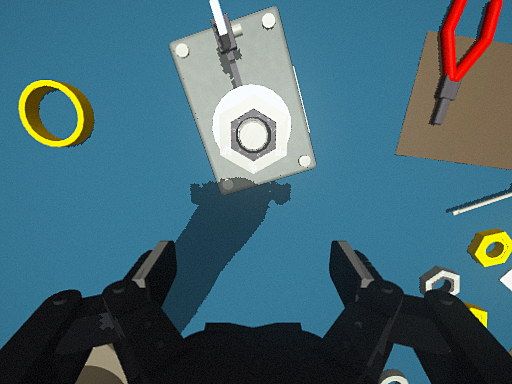

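View pics/side1z.png

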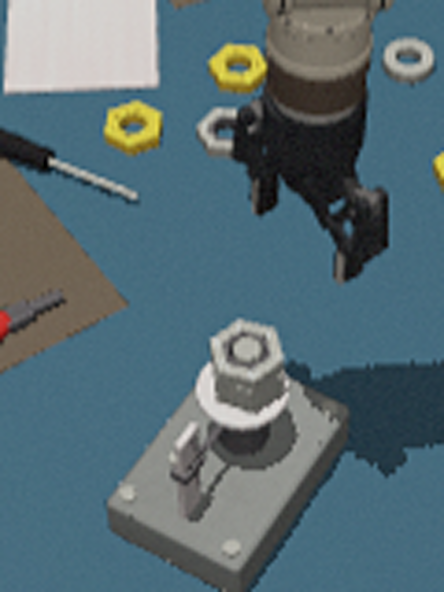

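```bash
python3 -c "
from h import *
print(order.job_done(), bot.get_obs()['clock'])"
```

```text
the job is handed in; nothing more can be done
the job is handed in; nothing more can be done
```

I threaded three nuts over the post one at a time, letting go of each before fetching the next. I handed the job in at about 39 s, and the hand-in was accepted.

| State | Pointer above the mark (mm) |
|---|---|
| Bare pan | about 30 |
| After nut 1 | about 18 |
| After nut 2 | 5.6 |
| After nut 3 | −6.5 (past the mark) |

- **Final placing:** The top nut's upper face is at 163.7 mm and tilted less than 0.15°. That matches the face height expected for three nuts lying flat.
- **Pan travel:** The pan has sunk about 37 mm, well short of the 58 mm bottom stop. Readings while lowering never showed more than light contact.
- **Rest of the bench:** The gripper is open and stands clear, with about zero force on the wrist. I did not touch the fourth nut, the collar, the yellow nuts or the other things.

**Checks that disagreed:**
- I first took the top of the clip body (118 mm) for the mark. The tongue itself is at 114.3 mm. That did not change the count, because three nuts were needed either way.
- The tool picked up a tilt of about 1.5° over the run. The nuts still settled flat.

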